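# Date-stamp a cookie packet with the toggle press

## Task

Without picking anything up, push the cookie packet along the counter into the stamping press until it is fully home against the back stop, and only then push the press's red-gripped toggle lever over from behind, toward the mouth of the press, so that it snaps to its other side and brings the stamp down over the packet. Leave the packet home and the lever thrown, and leave the two jam jars and the marker where they are.

Things in the scene. Friction and masses are not known exactly. Their poses are not given: they have to be found in the camera images.
- press: Fixed aluminium stamping press with a blue cross beam. Origin on the counter, at the middle of the front face of its back stop. Its x axis is level, the direction in which a packet is pushed in (from the open mouth toward the stop); y level, across the press; z up. Back stop: x 0 to 10 mm, 30 mm high, y +/-67 mm.
- mouth (a point): Middle of the press's open mouth, on the counter, at x = -93 mm in the press frame; axes as the press. The two side guides, 24 mm high, 10 mm thick, run from x = -65 mm to the stop at 0 with inner faces at y = +/-57 mm; from x = -65 to -93 mm they flare outward to about y = +/-72 mm. Keep the arm clear of the display case's upright glass front at world x = 0.685 m.
- beam_top (a point): Middle of the top of the blue beam: x = -24 mm, y = 0, z = 99 mm in the press frame, axes as the press. Beam 46 mm along x, 148 mm across, 12 mm thick, on two 34 mm long posts outside the guides (foot plates reach y = +/-92 mm). Under it the stamp head, 34 x 64 mm: its underside is at z = 58 mm with the lever at 0, at 36 mm with it thrown.
- toggle_pivot (a point): Pivot of the toggle lever, fixed on the press: x = -24 mm, y = 0, z = 114 mm in the press frame, axes as the press. Two dark cheeks on the beam hold it, rising to z = 127 mm, within 17 mm of the pivot in x and 15 mm in y.
- packet_home (a point): Point fixed on the press where the packet's centre lies when the packet is fully home: 59 mm before the back stop, midway between the guides, 17 mm above the counter. Axes as the press.
- packet_mid (a point): Centre, half-way up, of the loose cookie packet (flat wrapped packet, brown cookie showing in the half-clear wrapping, 45 to 100 g). It is 127 mm long in its x axis, 104 mm wide in y, 34 mm high, pillow-shaped with lower edges; it lies flat before the mouth of the press, +x end toward the stop, roughly lined up.
- toggle (a joint): Angle of the toggle lever. Its hinge is level, along the press's y axis. 0 (start): leans 0.6 rad from upright to +x (past the back stop); 0.6: upright; 1.2: leans 0.6 rad to -x (over the mouth side). Top-heavy (0.28 kg), so it falls away from upright to the nearer end and stays: about 2 to 3 N at half its length starts it, and just past upright it drops over by itself. The stamp head follows.
- toggle_tip (a point): Free end of the toggle lever, 95 mm from its hinge, on its centre line. The lever is a 10 mm steel rod whose outer 43 mm is a red-painted weight and grip, up to 30 mm thick.
- red_jar: Bystander: jam jar with red jam and white cap, 45 mm across, 50 mm high; origin at the centre of its underside.
- orange_jar: Bystander: jam jar with orange jam and white cap, 45 mm across, 50 mm high; origin at the centre of its underside.
- marker: Bystander: red and white marker lying on the counter, 135 mm long in its y axis, 17 mm thick; origin at the middle of its underside.
There are look-alikes about, which are no part of the job. Leave any green look-alike of the part that bears packet_mid alone.

How it is judged:
By the outcome, as a careful person would: the job done as asked, in the order asked, and still so for the second after the job is handed in, with the robot touching nothing.
It also fails if it takes over 58 s, if anything falls off the work surface, if the arm or the gripper's body presses on something with over 40 N, if the wrist force passes 120 N, or if a joint passes its speed limit or range.

## Robot

A 7-joint arm with a two-finger parallel gripper is mounted at the origin on a cart in front of the work surface, level with it; the furniture and walls round the work are solid. World frame = base frame: x ahead of the robot, y to its left, z up, the work surface at z = 0. Lengths are in mm, angles in degrees, forces in N, time in s.
With the tool pointing down it reaches from about 425 to 875 mm from the base axis. Payload 8.4 kg.
Tool frame: the origin (TCP) lies between the finger pads; the fingertips stand 14 mm ahead of it and the grasp point (between the pads) lies 5 mm behind it; z points along the fingers, y is the direction in which the jaws open and shut (so a half turn about z gives the same grasp; the last joint's range is limited). The gripper opens to 87 mm and grips with 3 to 60 N. Pads are 19 mm wide; open, the fingers measure 117 mm over their backs; the gripper's body (75 mm by 190 mm) begins 51 mm behind the grasp point.
Start: joints at [-74.611, 19.091, 2.286, 83.961, -0.768, 76.965, -3.352], TCP at [233.715, 606.498, 204.946] pointing down, gripper open.
Joint ranges: [-147.57, 147.57], [-21.85, 119.76], [-74.77, 79.35], [14.55, 137.4], [-85.83, 265.84], [4.83, 119.75], [-152.11, 152.11]. Speed limits (degrees/s): [127.2, 127.2, 159.86, 159.86, 180, 180, 180].

## Interface

Orientations are given as a 3x3 rotation matrix whose columns are the frame's x, y, z axes.
In Python, from station import robot gives the robot as it stands.
- The arm moves only by the tool jog_arm, never from a script. Its argument "plan" is a list of rows, each an object of numbers: "grip": the opening, from -1 (shut) to 1 (fully open); "tx", "ty", "tz": the shift along the tool's x, y, z in units of 50 mm (1.0 is 50 mm); "spin": the turn about the tool's z in units of 8 degrees (1.0 is 8 degrees). In form: [{"grip": .., "tx": .., "ty": .., "tz": .., "spin": ..}, ...]. A call has 1 to 20 rows; each row is the pose to reach, as a shift and turn from the pose commanded when the call began, along the tool's axes at that moment; what a row does not reach only later rows make up. A row lasts 1/10 s, in which the tool goes at most 50 mm and 8.59 degrees, less where a joint would pass 70% of its speed; a pose out of reach is approached as far as the arm can. A call with a gripper value outside its range is refused whole. The fingers move at their own pace and stop on an object; "newtons" is the grip in N (left out, the last holds). Time passes only in rows, so rows that repeat a pose let the fingers close. It gives the time, the measured TCP pose, the force and the opening at its end, in the units of the state.
- robot.get_obs(): the state, without advancing time (a new reading comes with each control period).
- robot.get_image(name): name is "side" or "top" or "wrist"; returns (picture, depth): 480x640x3 uint8, red, green, blue; 480x640 float32, mm along the optical axis (not along the pixel's ray), 0 where there is no reading.
- robot.camera_info(name): a dict with "intrinsics" (3x3 intrinsics, pixels), "camera_from_world" (4x4, takes a point from world to camera coordinates). Camera axes: x right, y up, looking along -z (the intrinsics and any distortion apply to the point x, -y, -z); pixel columns grow to the right and rows downward; lengths in mm; the calibration is good to about 2 mm. The wrist camera is an equidistant fisheye: a pixel r from the principal point sees the ray r / f radians off the axis. A picture is of the moment at which its call begins: read the wrist's pose just before it. camera_info takes no time and is no camera call; for the wrist camera it gives the pose at the moment of the call.
- robot.finish_job(): hands the job in, once; it reports no verdict.
The state is a dict: "clock": time; "qpos": joint angles; "qd": joint speeds; "effort": joint torques, N m; "eef_pos": TCP position; "tool_rot": TCP orientation; "ft_force": force on the tool from outside, world axes, zero at the start; "ft_torque": the same for the moment, N m; "gripper_width": opening from 0.0 (shut) to 1.0 (fully open).
Only numpy, scipy, OpenCV 4.12 (cv2) and the standard library are available. Lean on these libraries where they do the work, as an engineer would, in place of code of your own. Each camera call takes 0.05 s, during which the arm holds its last target. There are 200 camera calls.

## Working session

There is one attempt and no reset: what is moved stays moved. The work goes in short steps, Python scripts to look and compute and a tool call to move; the robot and the scene stay as the last step left them, time stands still between calls to the robot, and variables do not carry over. Pictures are saved under pics/ and viewed, about 8 in all and at most 12, crops included, and the job is handed in when it is done.

Besides the shell and the picture viewer there is one more tool, called after "Emit:" by a JSON object that holds its "fn" and its "kwargs". jog_arm: Moves the arm, as the interface text tells. Its arguments: {"type":"object","properties":{"plan":{"type":"array","items":{"type":"object","properties":{"grip":{"type":"number"},"tx":{"type":"number"},"ty":{"type":"number"},"tz":{"type":"number"},"spin":{"type":"number"}}}},"newtons":{"type":"number"}},"required":["plan"]}

```bash
mkdir -p pics; cat > h.py <<'E'
import numpy as np, cv2
from station import robot
def snap(n,f=None):
    im,d=robot.get_image(n)
    if f: cv2.imwrite(f'pics/{f}.png',im[:,:,::-1]); np.savez(f'pics/{f}.npz',im=im,d=d)
    return im,d
def cloud(n,d):
    i=robot.camera_info(n);K=np.array(i['intrinsics']);T=np.linalg.inv(np.array(i['camera_from_world']))
    v,u=np.mgrid[:480,:640]
    p=np.stack([(u-K[0,2])/K[0,0]*d,-(v-K[1,2])/K[1,1]*d,-d,np.ones_like(d)],-1)
    w=(p@T.T)[...,:3]; w[d<=0]=np.nan
    return w
E
python3 - <<'E'
from h import *
for n in('top','side'):
    im,d=snap(n,n+'0'); i=robot.camera_info(n); print({k:np.round(v,3).tolist() if not isinstance(v,str) else v for k,v in i.items()}, (d>0).mean())
o=robot.get_obs();print({k:np.round(v,3).tolist() for k,v in o.items()})
E
```

```text
{'intrinsics': [[512.063, 0.0, 311.579], [0.0, 512.063, 239.613], [0.0, 0.0, 1.0]], 'camera_from_world': [[-0.004, -1.0, 0.026, 11.524], [0.99, -0.001, 0.142, -513.774], [-0.142, 0.026, 0.99, -1036.557], [0.0, 0.0, 0.0, 1.0]]} 0.996103515625
{'intrinsics': [[450.727, 0.0, 315.055], [0.0, 450.727, 248.576], [0.0, 0.0, 1.0]], 'camera_from_world': [[0.975, -0.221, 0.016, -476.896], [0.076, 0.4, 0.913, -157.175], [-0.208, -0.889, 0.407, -781.751], [0.0, 0.0, 0.0, 1.0]]} 0.996171875
{'clock': 0.1, 'qpos': [-74.61, 19.13, 2.286, 84.006, -0.768, 76.966, -3.351], 'qd': [-0.021, -0.181, -0.042, -0.194, 0.036, 0.039, -0.074], 'effort': [0.004, -65.78, 1.341, -40.471, -0.059, 0.041, 0.0], 'eef_pos': [233.591, 606.086, 204.123], 'tool_rot': [[-0.933, 0.36, -0.0], [0.36, 0.933, -0.001], [-0.0, -0.002, -1.0]], 'ft_force': [0.671, -0.313, 0.229], 'ft_torque': [-0.085, -0.018, 0.036], 'gripper_width': 1.0}
```

View pics/top0.png

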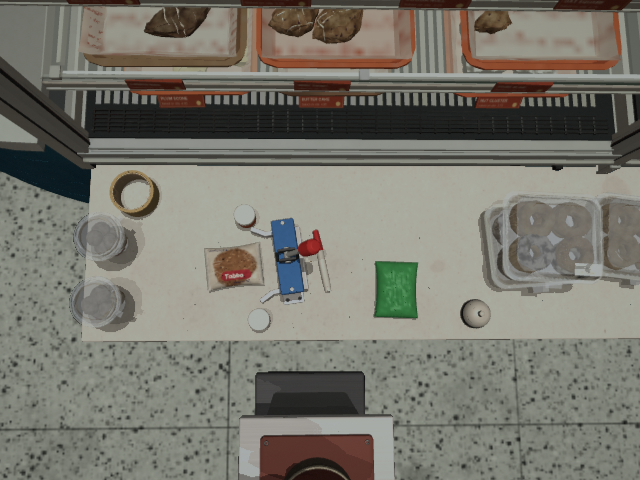

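View pics/side0.png

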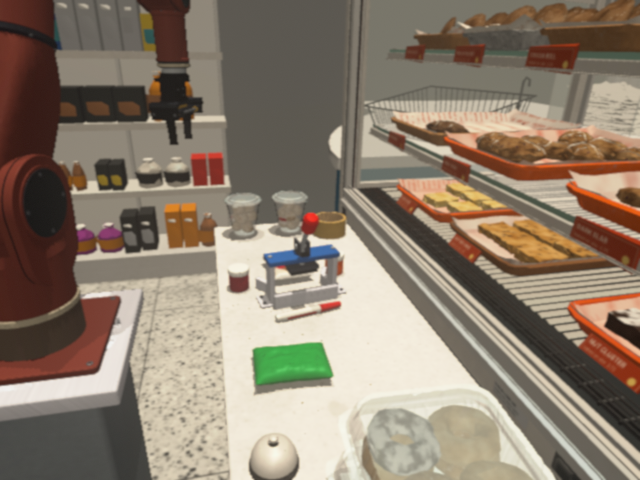

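The top view shows the packet at (234,266), the press beam at (287,258) with the lever leaning right, and the jars at (245,215) and (259,320). The marker is at (322,265) and the green decoy at (397,290). The side view agrees. So press +x is roughly world -y.

```bash
python3 - <<'E'
from h import *
z=np.load('pics/top0.npz');im,d=z['im'],z['d'];w=cloud('top',d)
zs=np.load('pics/side0.npz');ws=cloud('side',zs['d']);ims=zs['im']
def P(n,uv,zz):
    i=robot.camera_info(n);K=np.array(i['intrinsics']);T=np.linalg.inv(np.array(i['camera_from_world']))
    r=T[:3,:3]@np.array([(uv[0]-K[0,2])/K[0,0],-(uv[1]-K[1,2])/K[1,1],-1]);o=T[:3,3];return o+r*(zz-o[2])/r[2]
def rect(n,m,zz,name):
    m=cv2.morphologyEx(m.astype('u1'),cv2.MORPH_OPEN,np.ones((2,2)))
    c=max(cv2.findContours(m,0,1)[0],key=cv2.contourArea)
    pts=np.array([P(n,p[0],zz)[:2] for p in c],'f4');r=cv2.minAreaRect(pts);print(name,n,zz,np.round(r[0],1),np.round(r[1],1),round(r[2],2));return r
for n,I in(('top',im),('side',ims)):
    h=cv2.cvtColor(I,cv2.COLOR_RGB2HSV);H,S,V=[h[...,k].astype(int) for k in range(3)]
    reg=np.zeros(H.shape,bool)
    if n=='top':reg[170:338,200:360]=1
    else: reg[200:330,220:350]=1
    rect(n,(H>100)&(H<125)&(S>110)&reg,99,'beam')
    rect(n,((H<8)|(H>172))&(S>150)&(V>100)&reg,175,'redgrip')
# heights
g=(w[...,2])
print('counter z',np.nanmedian(g[300:335,330:370]),'beamz',np.nanmedian(g[250:270,278:284]), 'packet z', np.nanmax(g[245:290,208:260]))
m=(g>8)&(g<45);m[:, :200]=0;m[:,268:]=0;m[:240]=0;m[300:]=0
p=w[m][:,:2].astype('f4');r=cv2.minAreaRect(p);print('packet depth',r,len(p))
# packet by z ring
for name,sl in(('jarA',(slice(200,235),slice(230,262))),('jarB',(slice(305,338),slice(243,275)))):
    q=w[sl].reshape(-1,3);q=q[(q[:,2]>40)&(q[:,2]<60)];print(name,q.mean(0).round(1),np.ptp(q,axis=0).round(1))
q=w[225:265,296:330].reshape(-1,3);q=q[q[:,2]>140];print('grip',q.mean(0).round(1),q.min(0).round(1),q.max(0).round(1))
q=w[225:300,300:335].reshape(-1,3);q=q[(q[:,2]>9)&(q[:,2]<22)];print('marker/stop',cv2.minAreaRect(q[:,:2].astype('f4')))
big=cv2.resize(im[195:345,190:350],None,fx=5,fy=4,interpolation=cv2.INTER_CUBIC)
big=cv2.resize(im[195:345,190:350],(640,600),interpolation=cv2.INTER_CUBIC);cv2.imwrite('pics/crop.png',big[:,:,::-1])
E
```

```text
beam top 99 [430.4  52.7] [64.  44.7] 8.38
redgrip top 175 [481.1  11.5] [34.1 50.4] 43.07
beam side 99 [432.8  39.3] [61.9 47.2] 8.43
redgrip side 175 [482.9  17.3] [103.4  28.3] 76.31
counter z -0.4380774267082188 beamz 99.30817707634537 packet z 38.82199940567193
packet depth ((444.9399719238281, 170.47146606445312), (122.71891784667969, 123.81486511230469), 6.689995288848877) 2296
jarA [565.1 150.9  48.3] [43.6 42.  14.2]
jarB [349.9 118.8  48.6] [44.1 42.7 12.4]
grip [478.2  20.4 185.3] [465.2   0.8 145. ] [495.2  42.4 200.2]
marker/stop ((461.465576171875, -8.844779968261719), (59.56289291381836, 148.65237426757812), 78.88896179199219)
```

View pics/crop.png

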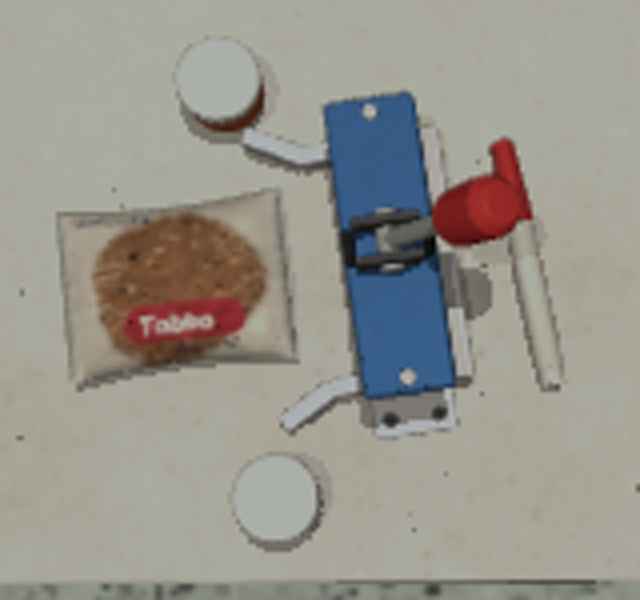

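The crop (4×, offset 190,195) shows the packet corners near (57,213), (278,190), (298,362) and (80,388). The whole beam's corners are near (325,103), (412,92), (455,385) and (366,397).

```bash
cat >> h.py <<'E'
def P(n,uv,zz):
    i=robot.camera_info(n);K=np.array(i['intrinsics']);T=np.linalg.inv(np.array(i['camera_from_world']))
    r=T[:3,:3]@np.array([(uv[0]-K[0,2])/K[0,0],-(uv[1]-K[1,2])/K[1,1],-1]);o=T[:3,3];return o+r*(zz-o[2])/r[2]
E
python3 - <<'E'
from h import *
c=lambda x,y:(190+x/4-.4,195+y/4-.4)
B=np.array([P('top',c(*q),99) for q in[(325,103),(412,92),(455,385),(366,397)]])[:,:2]
K=np.array([P('top',c(*q),12) for q in[(57,213),(278,190),(298,362),(80,388)]])[:,:2]
print('beam',B.round(1).tolist(),B.mean(0)); print('pack',K.round(1).tolist(),K.mean(0))
ex=(B[1]-B[0]+B[2]-B[3]);ey=(B[3]-B[0]+B[2]-B[1]);print('x ang',np.degrees(np.arctan2(ex[1],ex[0])),'y',np.degrees(np.arctan2(ey[1],ey[0])), [np.linalg.norm(v)/2 for v in(ex,ey)])
# blue cloud, both cams
for n in('top','side'):
    z=np.load(f'pics/{n}0.npz');w=cloud(n,z['d']);h=cv2.cvtColor(z['im'],cv2.COLOR_RGB2HSV)
    m=(h[...,0]>100)&(h[...,0]<125)&(h[...,1]>110)&(abs(w[...,2]-99)<5)&(w[...,0]>330)&(w[...,0]<560)&(abs(w[...,1]-50)<80)
    r=cv2.minAreaRect(w[m][:,:2].astype('f4'));print(n,r)
ang=np.arctan2(ey[1],ey[0])
y=ey/np.linalg.norm(ey); x=np.array([y[1],-y[0]]); x=x if x@ex>0 else -x; y=np.array([-x[1],x[0]])
b=B.mean(0);print('x',x,'y',y)
F=lambda p:((p-b)@x-24,(p-b)@y)
print('pack in press',F(K.mean(0)),'ang',[np.degrees(np.arctan2(v@y,v@x)) for v in(K[1]-K[0],K[2]-K[3])])
for p in([565.1,150.9],[349.9,118.8],[478.2,20.4]):print(F(np.array(p)))
print('home',b-35*x,'stop',b+24*x,'tip',b+53.6*x, 'angle',np.degrees(np.arctan2(x[1],x[0])))
E
```

```text
beam [[543.4, 92.3], [549.0, 49.3], [404.2, 28.3], [398.6, 71.5]] [473.79682527  60.35928781]
pack [[499.8, 238.9], [512.0, 121.8], [420.3, 110.3], [407.0, 224.5]] [459.79656767 173.89187731]
x ang -82.59081740810652 y -171.77287316151376 [np.float64(43.453521550730926), np.float64(146.2709037387755)]
top ((473.2196044921875, 60.610084533691406), (146.2919464111328, 44.91078567504883), 8.151422500610352)
side ((471.53594970703125, 53.776893615722656), (140.56375122070312, 39.6658821105957), 8.046818733215332)
x [ 0.14309753 -0.98970859] y [0.98970859 0.14309753]
pack in press (np.float64(-138.367581564894), np.float64(2.3900578775059516)) ang [np.float64(-2.254524551981984), np.float64(-1.5898006163020713)]
(np.float64(-100.54366199524623), np.float64(103.31968876947286))
(np.float64(-99.56860462422264), np.float64(-114.2590309232472))
(np.float64(16.1781339052921), np.float64(-1.3602155185665499))
home [468.78841172  94.99908853] stop [477.23116599  36.60628161] tip [481.46685287   7.31090729] angle -81.77287316151374
```

Emit:
{"fn": "jog_arm", "kwargs": {"plan": [{"grip":0.2,"tx":-0.2,"ty":-0.15,"tz":0,"spin":0.3},{"grip":0.2,"tx":-0.6,"ty":-0.45,"tz":0,"spin":0.8},{"grip":0.2,"tx":-1.1,"ty":-0.83,"tz":0,"spin":1.4},{"grip":0.2,"tx":-1.7,"ty":-1.29,"tz":0,"spin":2.1},{"grip":0.2,"tx":-2.3,"ty":-1.74,"tz":0,"spin":2.8},{"grip":0.2,"tx":-2.9,"ty":-2.2,"tz":0,"spin":3.5},{"grip":0.2,"tx":-3.5,"ty":-2.65,"tz":0,"spin":4.2},{"grip":0.2,"tx":-4.1,"ty":-3.1,"tz":0,"spin":4.9},{"grip":0.2,"tx":-4.7,"ty":-3.56,"tz":0,"spin":5.6},{"grip":0.2,"tx":-5.3,"ty":-4.0,"tz":0,"spin":6.3},{"grip":0.2,"tx":-5.8,"ty":-4.4,"tz":0,"spin":6.9},{"grip":0.2,"tx":-6.2,"ty":-4.7,"tz":0,"spin":7.35},{"grip":0.2,"tx":-6.37,"ty":-4.82,"tz":0,"spin":7.59},{"grip":0.2,"tx":-6.37,"ty":-4.82,"tz":0,"spin":7.59},{"grip":0.2,"tx":-6.37,"ty":-4.82,"tz":0,"spin":7.59}]}}

```text
clock: 1.6
eef_pos: [443.5, 268.4, 204.8]
tool_rot: [[-0.145, 0.989, -0.001], [0.989, 0.145, 0.0], [0.0, -0.001, -1.0]]
ft_force: [-0.6, 1.0, 0.0]
gripper_width: 0.604
```

Emit:
{"fn": "jog_arm", "kwargs": {"plan": [{"grip":0.2,"tz":0.3},{"grip":0.2,"tz":0.8},{"grip":0.2,"tz":1.4},{"grip":0.2,"tz":2.0},{"grip":0.2,"tz":2.5},{"grip":0.2,"tz":3.0},{"grip":0.2,"tz":3.4},{"grip":0.2,"tz":3.6},{"grip":0.2,"tz":3.7},{"grip":0.2,"tz":3.7},{"grip":0.2,"tz":3.7}]}}

```text
validation failed for argument at $.pl...
```

```bash
python3 - <<'E'
from h import *
im,d=snap('top','top1');cv2.imwrite('pics/crop1.png',cv2.resize(im[195:345,150:350],(800,600),interpolation=cv2.INTER_CUBIC)[:,:,::-1])
print(robot.get_obs()['ft_force'],robot.get_obs()['eef_pos'])
E
```

```text
[-0.60922239  0.11082285 -0.71875419] [443.30615529 268.66852236 204.75667368]
```

View pics/crop1.png

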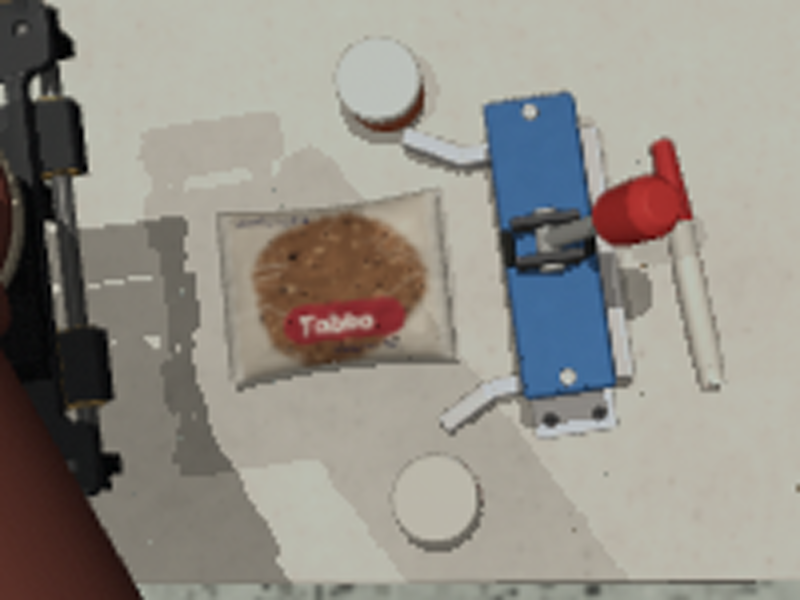

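The packet hasn't moved, and the gripper is at the left of the crop behind it. The descent was refused because rows need all their keys, so I'll resend it in full.

Emit:
{"fn": "jog_arm", "kwargs": {"plan": [{"grip":0.2,"tx":0,"ty":0,"tz":0.3,"spin":0},{"grip":0.2,"tx":0,"ty":0,"tz":0.8,"spin":0},{"grip":0.2,"tx":0,"ty":0,"tz":1.4,"spin":0},{"grip":0.2,"tx":0,"ty":0,"tz":2.0,"spin":0},{"grip":0.2,"tx":0,"ty":0,"tz":2.6,"spin":0},{"grip":0.2,"tx":0,"ty":0,"tz":3.1,"spin":0},{"grip":0.2,"tx":0,"ty":0,"tz":3.45,"spin":0},{"grip":0.2,"tx":0,"ty":0,"tz":3.6,"spin":0},{"grip":0.2,"tx":0,"ty":0,"tz":3.7,"spin":0},{"grip":0.2,"tx":0,"ty":0,"tz":3.7,"spin":0},{"grip":0.2,"tx":0,"ty":0,"tz":3.7,"spin":0}]}}

```text
clock: 2.75
eef_pos: [444.7, 267.7, 20.7]
tool_rot: [[-0.143, 0.99, 0.001], [0.99, 0.143, 0.001], [0.001, 0.001, -1.0]]
ft_force: [0.3, -0.3, -0.3]
gripper_width: 0.602
```

Emit:
{"fn": "jog_arm", "kwargs": {"plan": [{"grip":0.2,"tx":-0.1,"ty":0,"tz":0,"spin":0},{"grip":0.2,"tx":-0.2,"ty":0,"tz":0,"spin":0},{"grip":0.2,"tx":-0.3,"ty":0,"tz":0,"spin":0},{"grip":0.2,"tx":-0.4,"ty":0,"tz":0,"spin":0},{"grip":0.2,"tx":-0.5,"ty":0,"tz":0,"spin":0},{"grip":0.2,"tx":-0.6,"ty":0,"tz":0,"spin":0},{"grip":0.2,"tx":-0.7,"ty":0,"tz":0,"spin":0},{"grip":0.2,"tx":-0.8,"ty":0,"tz":0,"spin":0},{"grip":0.2,"tx":-0.9,"ty":0,"tz":0,"spin":0},{"grip":0.2,"tx":-1.0,"ty":0,"tz":0,"spin":0},{"grip":0.2,"tx":-1.1,"ty":0,"tz":0,"spin":0},{"grip":0.2,"tx":-1.2,"ty":0,"tz":0,"spin":0},{"grip":0.2,"tx":-1.3,"ty":0,"tz":0,"spin":0},{"grip":0.2,"tx":-1.3,"ty":0,"tz":0,"spin":0},{"grip":0.2,"tx":-1.3,"ty":0,"tz":0,"spin":0}]}}

```text
clock: 4.25
eef_pos: [453.6, 202.8, 20.0]
tool_rot: [[-0.143, 0.99, 0.0], [0.99, 0.143, 0.0], [0.0, 0.0, -1.0]]
ft_force: [0.5, -0.5, 0.7]
gripper_width: 0.602
```

```bash
python3 - <<'E'
from h import *
im,d=snap('top','top2');cv2.imwrite('pics/crop2.png',cv2.resize(im[195:345,150:350],(800,600),interpolation=cv2.INTER_CUBIC)[:,:,::-1])
print(robot.get_obs()['ft_force'],robot.get_obs()['eef_pos'])
E
```

```text
[-0.49531301  0.67343806 -0.62980144] [453.53400097 202.9368305   19.98674604]
```

View pics/crop2.png

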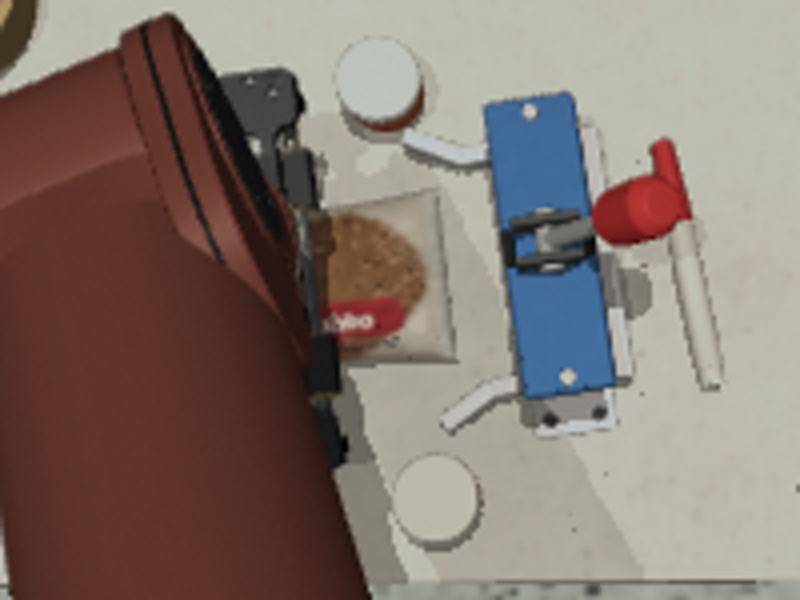

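The packet's front edge is still at crop (440,190)–(455,360), so it hasn't moved even though the TCP should already be past its rear edge. I'll check this from the side and wrist cameras.

```bash
python3 - <<'E'
from h import *
a,_=snap('side','side2');b,_=snap('wrist','wrist2')
A=cv2.resize(a[200:330,190:350],(640,520),interpolation=cv2.INTER_CUBIC)
B=cv2.resize(b,(400,300)); 
out=np.zeros((600,800,3),'u1');out[:300,:400]=cv2.resize(a[170:320,180:380],(400,300),interpolation=cv2.INTER_CUBIC);out[300:,:400]=cv2.resize(a[:,100:],(400,300));out[:300,400:]=B;out[300:,400:]=cv2.resize(b[120:420,120:520],(400,300))
cv2.imwrite('pics/c3.png',out[:,:,::-1])
w=cloud('top',np.load('pics/top2.npz')['d']);m=w[240:292,226:268]
print(np.round(m[20,::4],0).tolist())
E
```

```text
[[462.0, 176.0, 123.0], [472.0, 181.0, 30.0], [472.0, 172.0, 33.0], [471.0, 163.0, 35.0], [472.0, 155.0, 31.0], [472.0, 147.0, 32.0], [472.0, 139.0, 32.0], [472.0, 131.0, 31.0], [472.0, 123.0, 24.0], [475.0, 116.0, 1.0], [475.0, 107.0, 3.0]]
```

View pics/c3.png

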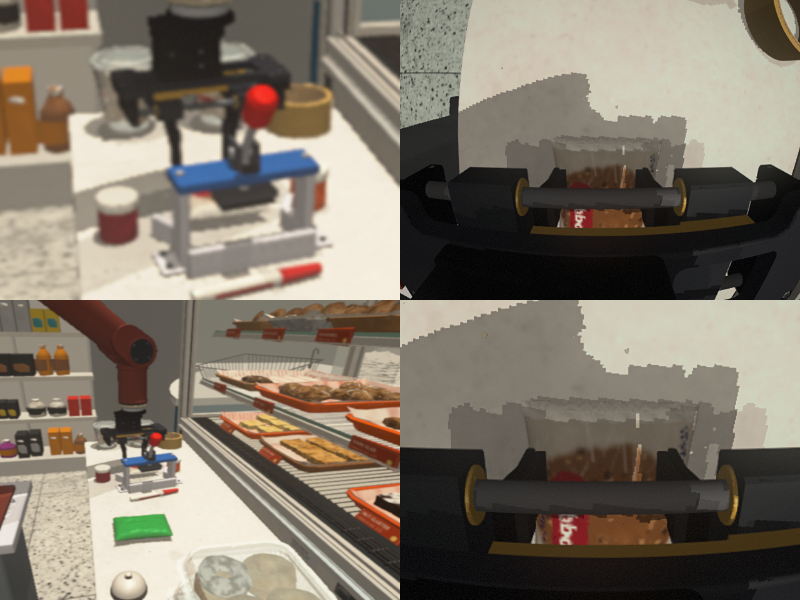

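```bash
python3 - <<'E'
from h import *
i=robot.camera_info('side');K=np.array(i['intrinsics']);T=np.array(i['camera_from_world'])
def pr(p):
    c=T@np.r_[p,1];return K[0,0]*c[0]/-c[2]+K[0,2], K[1,1]*-c[1]/-c[2]+K[1,2]
t=np.array([453.6,202.8,0]);y=np.array([.99,.143,0])
for s in(-36,-26,26,36):
    for z in(6,40,76):print(s,z,np.round(pr(t+s*y+[0,0,z]),1))
im=np.load('pics/side2.npz')['im'];d=np.load('pics/side2.npz')['d'];w=cloud('side',d)
for v in range(225,262,4):print(v,[(np.round(w[v,u]).tolist(),int(im[v,u].mean())) for u in(262,266,270)])
b=np.load('pics/wrist2.npz');
print(robot.camera_info('wrist'))
for v in range(180,260,10):print(v,np.round(b['d'][v,240:460:20]).tolist())
E
```

```text
-36 6 [266.2 266.3]
-36 40 [265.8 252.9]
-36 76 [265.4 238.4]
-26 6 [270.4 265.7]
-26 40 [270.1 252.3]
-26 76 [269.7 237.8]
26 6 [291.7 262.5]
26 40 [291.7 249.3]
26 76 [291.6 235. ]
36 6 [295.8 261.9]
36 40 [295.7 248.7]
36 76 [295.7 234.5]
225 [([407.0, 159.0, 124.0], 46), ([416.0, 157.0, 124.0], 46), ([425.0, 161.0, 121.0], 52)]
229 [([407.0, 159.0, 114.0], 48), ([416.0, 161.0, 113.0], 45), ([425.0, 161.0, 112.0], 89)]
233 [([434.0, 419.0, -0.0], 115), ([419.0, 188.0, 93.0], 43), ([455.0, 416.0, -1.0], 170)]
237 [([431.0, 393.0, -1.0], 182), ([418.0, 185.0, 84.0], 43), ([427.0, 187.0, 83.0], 131)]
241 [([427.0, 362.0, -0.0], 223), ([418.0, 190.0, 73.0], 48), ([427.0, 191.0, 72.0], 144)]
245 [([424.0, 339.0, -1.0], 228), ([419.0, 198.0, 59.0], 72), ([427.0, 191.0, 62.0], 135)]
249 [([421.0, 313.0, -1.0], 228), ([419.0, 199.0, 49.0], 73), ([427.0, 191.0, 52.0], 113)]
253 [([418.0, 287.0, -0.0], 216), ([404.0, 67.0, 100.0], 119), ([412.0, 68.0, 99.0], 115)]
257 [([416.0, 263.0, 0.0], 116), ([402.0, 51.0, 99.0], 105), ([409.0, 48.0, 99.0], 131)]
261 [([413.0, 240.0, -0.0], 140), ([401
[... 538 characters left out ...]
 0.00000000e+00,
         1.00000000e+00]])}
180 [198.0, 199.0, 199.0, 199.0, 198.0, 198.0, 199.0, 199.0, 198.0, 198.0, 199.0]
190 [199.0, 199.0, 199.0, 200.0, 199.0, 199.0, 200.0, 201.0, 200.0, 200.0, 199.0]
200 [201.0, 201.0, 203.0, 202.0, 201.0, 201.0, 201.0, 201.0, 202.0, 201.0, 202.0]
210 [203.0, 204.0, 202.0, 202.0, 203.0, 203.0, 203.0, 202.0, 204.0, 202.0, 202.0]
220 [205.0, 205.0, 206.0, 205.0, 205.0, 206.0, 204.0, 204.0, 204.0, 206.0, 204.0]
230 [206.0, 182.0, 180.0, 183.0, 183.0, 183.0, 183.0, 184.0, 186.0, 207.0, 206.0]
240 [206.0, 181.0, 178.0, 179.0, 180.0, 180.0, 181.0, 181.0, 182.0, 208.0, 207.0]
250 [209.0, 182.0, 179.0, 179.0, 177.0, 178.0, 179.0, 183.0, 182.0, 209.0, 209.0]
```

```bash
python3 - <<'E'
from h import *
b=np.load('pics/wrist2.npz');i=robot.camera_info('wrist');K=np.array(i['intrinsics']);T=np.linalg.inv(np.array(i['camera_from_world']))
def W(u,v):
    d=b['d'][v,u];x=(u-K[0,2])/K[0,0];y=(v-K[1,2])/K[1,1];r=np.hypot(x,y)+1e-9;t=np.tan(r)/r
    return (T@np.array([x*t*d,-y*t*d,-d,1]))[:3].round(0)
for v in(215,222,226,230,235,245,255,262,270):print(v,[W(u,v).tolist() for u in(260,300,340,380,400)])
print(robot.get_obs())
E
```

```text
215 [[415.0, 227.0, -0.0], [437.0, 230.0, 1.0], [459.0, 233.0, -0.0], [481.0, 236.0, -0.0], [492.0, 238.0, 0.0]]
222 [[419.0, 228.0, 20.0], [438.0, 230.0, 18.0], [458.0, 233.0, 18.0], [482.0, 232.0, -0.0], [493.0, 234.0, -0.0]]
226 [[419.0, 226.0, 21.0], [439.0, 229.0, 21.0], [459.0, 231.0, 19.0], [479.0, 234.0, 19.0], [489.0, 236.0, 20.0]]
230 [[419.0, 225.0, 23.0], [439.0, 227.0, 22.0], [459.0, 230.0, 23.0], [478.0, 233.0, 22.0], [489.0, 234.0, 20.0]]
235 [[420.0, 222.0, 25.0], [439.0, 225.0, 24.0], [459.0, 228.0, 25.0], [479.0, 231.0, 24.0], [489.0, 232.0, 23.0]]
245 [[421.0, 218.0, 27.0], [440.0, 221.0, 28.0], [459.0, 224.0, 28.0], [479.0, 226.0, 25.0], [443.0, 273.0, 200.0]]
255 [[421.0, 213.0, 27.0], [441.0, 217.0, 30.0], [460.0, 220.0, 31.0], [480.0, 222.0, 27.0], [490.0, 222.0, 25.0]]
262 [[422.0, 210.0, 29.0], [441.0, 214.0, 31.0], [460.0, 216.0, 30.0], [480.0, 218.0, 28.0], [491.0, 219.0, 26.0]]
270 [[422.0, 206.0, 29.0], [442.0, 210.0, 33.0], [461.0, 213.0, 31.0], [481.0, 214.0, 29.0], [492.0, 215.0, 26.0]]
{'clock': 4.4, 'qpos': array([-49.77683202,  12.46551849,  22.72090874, 117.43389157,
        -6.14604537,  51.2017865 , -15.45362048]), 'qd': array([-0.1138998 ,  0.10619699,  0.08515292,  0.17538888,  0.04939027,
        0.0367415 ,  0.01895413]), 'effort': array([ 1.13614623e-01, -4.48836350e+01,  3.62292409e+00, -3.21278536e+01,
       -4.65084531e-02,  1.83416420e-02, -7.22590885e-04]), 'eef_pos': array([453.47407351, 203.04146224,  19.95534034]), 'tool_rot': array([[-1.43065532e-01,  9.89713218e-01, -2.25170292e-05],
       [ 9.89713215e-01,  1.43065533e-01,  6.65632550e-05],
       [ 6.90999441e-05, -1.27624939e-05, -9.99999998e-01]]), 'ft_force': array([-0.10195512, -0.59938641,  0.22966494]), 'ft_torque': array([-0.05772037,  0.01207438, -0.03718229]), 'gripper_width': 0.601531809515699}
```

```bash
python3 - <<'E'
from h import *
b=np.load('pics/wrist2.npz');i=robot.camera_info('wrist');K=np.array(i['intrinsics']);T=np.linalg.inv(np.array(i['camera_from_world']))
v,u=np.mgrid[:480,:640];d=b['d'];x=(u-K[0,2])/K[0,0];y=(v-K[1,2])/K[1,1];r=np.hypot(x,y)+1e-9;t=np.tan(r)/r
w=(np.stack([x*t*d,-y*t*d,-d,np.ones_like(d)],-1)@T.T)[...,:3];w[d<=0]=np.nan
print('cam',T[:3,3])
for vv in range(215,420,8):print(vv,[(w[vv,uu].round(0).astype(int).tolist() if d[vv,uu]>0 else None) for uu in(240,250,260,320,395,405,415)])
cv2.imwrite('pics/c4.png',cv2.resize(b['im'][190:400,180:480],(800,560),interpolation=cv2.INTER_CUBIC)[:,:,::-1])
E
```

```text
cam [443.00089058 272.94198309 200.10908973]
215 [[404, 225, 1], [410, 226, 0], [415, 227, 0], [448, 231, -1], [489, 238, 1], [495, 239, 0], [501, 239, 0]]
223 [[404, 221, 0], [414, 227, 21], [419, 228, 21], [448, 231, 19], [490, 233, 0], [496, 234, 0], [502, 235, 0]]
231 [[405, 216, 0], [414, 223, 22], [420, 224, 24], [449, 229, 24], [486, 233, 21], [491, 234, 21], [497, 234, 19]]
239 [[405, 212, 1], [415, 219, 22], [420, 221, 26], [449, 225, 27], [487, 230, 23], [492, 230, 22], [499, 230, 17]]
247 [[406, 207, 0], [415, 215, 24], [421, 217, 27], [450, 222, 30], [487, 226, 26], [492, 227, 24], [505, 221, 0]]
255 [[406, 202, 1], [416, 211, 23], [421, 213, 27], [450, 218, 30], [488, 222, 25], [493, 222, 24], [506, 216, -1]]
263 [[407, 197, 0], [416, 206, 22], [422, 209, 28], [451, 215, 32], [488, 218, 26], [494, 218, 25], [507, 212, 0]]
271 [[407, 192, 0], [419, 210, 42], [423, 209, 37], [451, 211, 32], [485, 219, 42], [495, 214, 25], [508, 207, 0]]
279 [[407, 187, 1], [421, 210, 52], [425, 209, 49], [452, 207, 32], [483, 219, 53], [496, 210, 25], [510, 202, 0]]
287 [[418, 210, 61], [4
[... 1342 characters left out ...]
, 225, 137], [449, 228, 138], [465, 230, 138], [467, 229, 137], [468, 231, 141]]
383 [[434, 227, 143], [436, 227, 143], [438, 227, 143], [449, 229, 143], [464, 231, 143], [466, 231, 143], [467, 231, 143]]
391 [[434, 226, 145], [436, 228, 146], [438, 228, 146], [449, 229, 145], [463, 231, 145], [465, 232, 147], [467, 232, 146]]
399 [[435, 227, 149], [437, 227, 148], [439, 228, 148], [449, 229, 148], [463, 231, 148], [464, 232, 149], [466, 232, 149]]
407 [[435, 226, 149], [437, 227, 150], [439, 227, 150], [449, 230, 151], [463, 230, 150], [464, 231, 150], [466, 231, 150]]
415 [[436, 228, 153], [437, 228, 153], [439, 228, 153], [449, 229, 152], [462, 231, 153], [463, 232, 154], [465, 232, 154]]
```

View pics/c4.png

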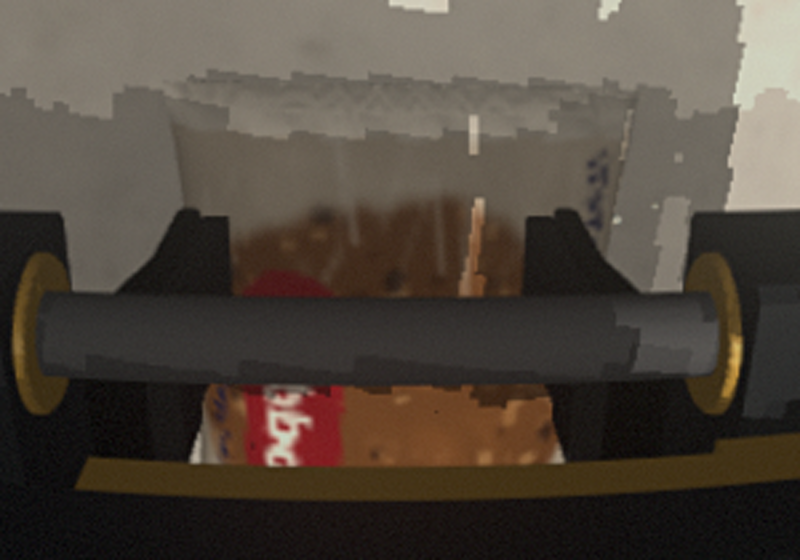

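The wrist view shows the fingers sunk into the rear of the packet with no force on the tool, so the packet's solid part must lie further in. I'll keep pushing slowly and see whether it starts to move.

Emit:
{"fn": "jog_arm", "kwargs": {"plan": [{"grip":0.2,"tx":-0.06,"ty":0,"tz":0,"spin":0},{"grip":0.2,"tx":-0.12,"ty":0,"tz":0,"spin":0},{"grip":0.2,"tx":-0.18,"ty":0,"tz":0,"spin":0},{"grip":0.2,"tx":-0.24,"ty":0,"tz":0,"spin":0},{"grip":0.2,"tx":-0.3,"ty":0,"tz":0,"spin":0},{"grip":0.2,"tx":-0.3,"ty":0,"tz":0,"spin":0}]}}

```text
clock: 5.0
eef_pos: [455.8, 187.3, 20.0]
tool_rot: [[-0.142, 0.99, -0.0], [0.99, 0.142, -0.0], [-0.0, -0.0, -1.0]]
ft_force: [0.2, -0.0, 0.3]
gripper_width: 0.6
```

```bash
cat >> h.py <<'E'
b0=np.array([473.5,60.5]);ex=np.array([.1425,-.9898]);ey=np.array([.9898,.1425])
def press(p): q=np.asarray(p)[...,:2]-b0; return np.stack([q@ex-24,q@ey],-1)
def front(f):
    im,d=snap('top',f);w=cloud('top',d);q=press(w);m=(w[...,2]>6)&(w[...,2]<45)&(q[...,0]<-35)&(q[...,0]>-215)&(abs(q[...,1])<50)
    o=[]
    for y in range(-48,48,12):
        s=q[m&(abs(q[...,1]-y)<6)];o.append(round(float(s[:,0].max()),1) if len(s) else None)
    ob=robot.get_obs();print('front x by y',o,'tcp',press(ob['eef_pos']).round(1),ob['eef_pos'][2].round(1),'F',ob['ft_force'].round(1),ob['clock'])
    return im,d
E
python3 -c "
from h import *
for f in('top0','top1','top2'):
    d=np.load(f'pics/{f}.npz')['d'];w=cloud('top',d);q=press(w);m=(w[...,2]>6)&(w[...,2]<45)&(q[...,0]<-35)&(q[...,0]>-215)&(abs(q[...,1])<50);print(f,[float(q[m&(abs(q[...,1]-y)<6)][:,0].max().round(1)) for y in range(-48,48,12)])
front('top3')"
```

```text
Traceback (most recent call last):
ValueError: zero-size array to reduction operation maximum which has no identity
```

```bash
sed -i 's/range(-48,48,12)/range(-36,40,12)/' h.py; python3 -c "
from h import *
for f in('top0','top2'):
    d=np.load(f'pics/{f}.npz')['d'];w=cloud('top',d);q=press(w);m=(w[...,2]>6)&(w[...,2]<45)&(q[...,0]<-35)&(q[...,0]>-215)&(abs(q[...,1])<50);print(f,[[float(z.round(1)) for z in(s.max(),s.min())] for y in range(-36,40,12) for s in [q[m&(abs(q[...,1]-y)<6)][:,0]]])
front('top3')
snap('wrist','wrist3')"
```

```text
top0 [[-81.3, -199.3], [-52.4, -201.7], [-80.8, -198.8], [-80.0, -198.0], [-80.2, -197.9], [-79.6, -197.8], [-80.1, -197.4]]
top2 [[-81.1, -141.4], [-81.5, -145.6], [-80.7, -147.0], [-80.4, -157.0], [-80.3, -146.1], [-79.6, -147.2], [-79.5, -147.7]]
front x by y [-75.2, -81.2, -80.8, -80.4, -80.1, -79.8, -79.9] tcp [-152.4    0.5] 20.0 F [-0.4  0.3  0.3] 5.05
```

Still no motion and no force with the spread fingers. I'll back out, close the fingers and push on the centreline.

Emit:
{"fn": "jog_arm", "kwargs": {"plan": [{"grip":0.2,"tx":0.15,"ty":0,"tz":0,"spin":0},{"grip":0.2,"tx":0.4,"ty":0,"tz":0,"spin":0},{"grip":0.2,"tx":0.7,"ty":0,"tz":0,"spin":0},{"grip":0.2,"tx":1.0,"ty":0,"tz":0,"spin":0},{"grip":0.2,"tx":1.3,"ty":0,"tz":0,"spin":0},{"grip":0.2,"tx":1.5,"ty":0,"tz":0,"spin":0},{"grip":0.2,"tx":1.6,"ty":0,"tz":0,"spin":0},{"grip":-1,"tx":1.6,"ty":0,"tz":0,"spin":0},{"grip":-1,"tx":1.6,"ty":0,"tz":0,"spin":0},{"grip":-1,"tx":1.6,"ty":0,"tz":0,"spin":0},{"grip":-1,"tx":1.6,"ty":0,"tz":0,"spin":0},{"grip":-1,"tx":1.6,"ty":0,"tz":0,"spin":0},{"grip":-1,"tx":1.6,"ty":0,"tz":0,"spin":0},{"grip":-1,"tx":1.6,"ty":0,"tz":0,"spin":0},{"grip":-1,"tx":1.6,"ty":0,"tz":0,"spin":0}]}}

```text
clock: 6.6
eef_pos: [444.3, 267.1, 20.0]
tool_rot: [[-0.143, 0.99, 0.0], [0.99, 0.143, 0.0], [0.0, 0.0, -1.0]]
ft_force: [-0.2, 0.6, 0.6]
gripper_width: 0.021
```

```bash
python3 -c "
from h import *
front('top4')"
```

```text
front x by y [-81.3, -81.1, -80.8, -80.3, -80.1, -79.6, -79.8] tcp [-232.6    0.5] 20.0 F [0.5 0.7 0. ] 6.65
```

Emit:
{"fn": "jog_arm", "kwargs": {"plan": [{"grip":-1,"tx":-0.1,"ty":0,"tz":0,"spin":0},{"grip":-1,"tx":-0.2,"ty":0,"tz":0,"spin":0},{"grip":-1,"tx":-0.3,"ty":0,"tz":0,"spin":0},{"grip":-1,"tx":-0.4,"ty":0,"tz":0,"spin":0},{"grip":-1,"tx":-0.5,"ty":0,"tz":0,"spin":0},{"grip":-1,"tx":-0.6,"ty":0,"tz":0,"spin":0},{"grip":-1,"tx":-0.7,"ty":0,"tz":0,"spin":0},{"grip":-1,"tx":-0.8,"ty":0,"tz":0,"spin":0},{"grip":-1,"tx":-0.9,"ty":0,"tz":0,"spin":0},{"grip":-1,"tx":-1.0,"ty":0,"tz":0,"spin":0},{"grip":-1,"tx":-1.0,"ty":0,"tz":0,"spin":0}]}}

```text
clock: 7.75
eef_pos: [451.5, 216.7, 20.0]
tool_rot: [[-0.142, 0.99, -0.0], [0.99, 0.142, -0.0], [-0.0, -0.0, -1.0]]
ft_force: [-0.3, -0.1, 0.1]
gripper_width: 0.005
```

```bash
python3 -c "
from h import *
front('top5')"
```

```text
front x by y [-81.1, -81.1, -80.8, -80.2, -80.1, -79.6, -80.1] tcp [-182.3    0.5] 20.0 F [ 0.4 -0.3 -0.7] 7.8
```

Emit:
{"fn": "jog_arm", "kwargs": {"plan": [{"grip":-1,"tx":-0.08,"ty":0,"tz":0,"spin":0},{"grip":-1,"tx":-0.16,"ty":0,"tz":0,"spin":0},{"grip":-1,"tx":-0.24,"ty":0,"tz":0,"spin":0},{"grip":-1,"tx":-0.32,"ty":0,"tz":0,"spin":0},{"grip":-1,"tx":-0.4,"ty":0,"tz":0,"spin":0},{"grip":-1,"tx":-0.48,"ty":0,"tz":0,"spin":0},{"grip":-1,"tx":-0.56,"ty":0,"tz":0,"spin":0},{"grip":-1,"tx":-0.64,"ty":0,"tz":0,"spin":0},{"grip":-1,"tx":-0.7,"ty":0,"tz":0,"spin":0},{"grip":-1,"tx":-0.7,"ty":0,"tz":0,"spin":0}]}}

```text
clock: 8.8
eef_pos: [456.4, 182.5, 20.0]
tool_rot: [[-0.142, 0.99, -0.0], [0.99, 0.142, -0.0], [-0.0, -0.0, -1.0]]
ft_force: [-0.1, -1.1, -0.3]
gripper_width: 0.008
```

```bash
python3 -c "
from h import *
front('top6');snap('wrist','wrist6');im,d=snap('side','side6')
w=np.load('pics/wrist6.npz')['im']
t=np.load('pics/top6.npz')['im']
o=np.zeros((600,800,3),'u1')
o[:300,:400]=cv2.resize(t[195:345,150:350],(400,300));o[:300,400:]=cv2.resize(im[170:320,180:380],(400,300))
o[300:,:400]=cv2.resize(w[150:450,120:520],(400,300));o[300:,400:]=cv2.resize(w[200:350,220:420],(400,300))
cv2.imwrite('pics/c6.png',o[:,:,::-1])"
```

```text
front x by y [-81.0, -81.1, -80.9, -80.3, -80.3, -79.5, -80.0] tcp [-147.5    0.5] 20.0 F [-0.3 -0.3 -0.4] 8.85
```

View pics/c6.png

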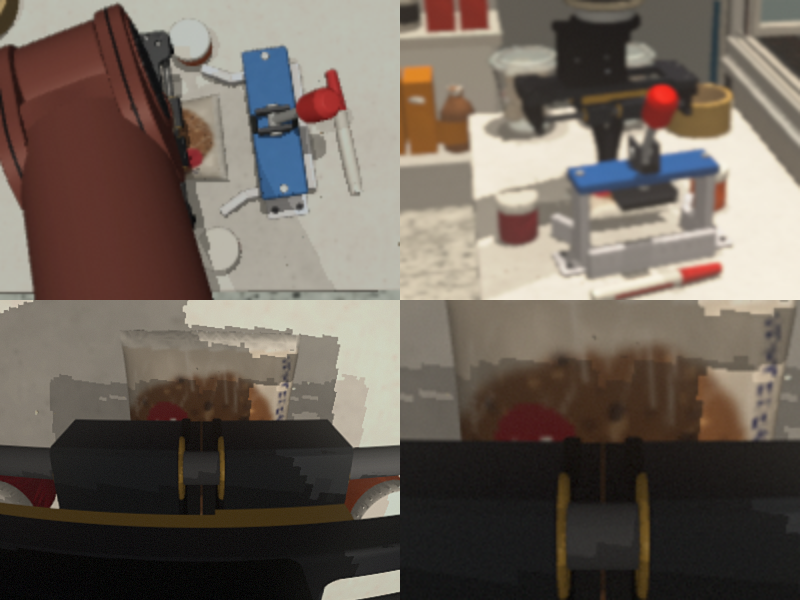

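The fingers overlap the packet with no effect at all. The real fingertips may sit higher than stated, above the packet. I'll check the lowest visible finger point in the wrist depth, row by row.

```bash
python3 - <<'E'
from h import *
b=np.load('pics/wrist2.npz');d=b['d'];i=robot.camera_info('wrist');K=np.array(i['intrinsics']);T=np.linalg.inv(np.array(i['camera_from_world']))
T[:3,3]=[443,272.94,200.1]
def W(u,v):
    x=(u-K[0,2])/K[0,0];y=(v-K[1,2])/K[1,1];r=np.hypot(x,y)+1e-9;t=np.tan(r)/r
    return (T@np.array([x*t*d[v,u],-y*t*d[v,u],-d[v,u],1]))[:3].round(0).astype(int).tolist()
for u in(248,254,260,384,390,396):print(u,[W(u,v) for v in range(261,275,1)])
# side view: lowest dark finger, using top6/side6 too
print('qpos FK z', robot.get_obs()['eef_pos'])
s=np.load('pics/side6.npz');w=cloud('side',s['d'])
m=(abs(w[...,0]-456)<25)&(abs(w[...,1]-183)<25)&(w[...,2]>38)&(w[...,2]<130)
vs,us=np.where(m);print(us.min(),us.max(),vs.max(),w[m][:,2].min())
print([w[v,(us.min()+us.max())//2].round(0).tolist() for v in range(vs.max()-6,vs.max()+5)])
for vv in range(250,290,3): print(vv,[w[vv,u].round(0).tolist() for u in(276,280,284,288)])
E
```

```text
248 [[414, 206, 20], [414, 205, 18], [414, 205, 20], [411, 197, 0], [411, 196, 0], [411, 196, 0], [411, 195, 0], [412, 195, 1], [417, 209, 38], [418, 209, 40], [418, 210, 42], [418, 209, 43], [419, 210, 45], [419, 210, 47]]
254 [[419, 210, 28], [418, 208, 26], [419, 208, 27], [418, 207, 26], [418, 207, 26], [418, 206, 25], [419, 206, 27], [419, 205, 26], [421, 210, 39], [421, 210, 41], [421, 209, 40], [421, 209, 40], [421, 209, 41], [421, 208, 41]]
260 [[422, 210, 28], [422, 210, 29], [422, 209, 28], [422, 209, 28], [422, 208, 29], [422, 208, 29], [422, 207, 29], [422, 207, 28], [422, 206, 28], [422, 206, 29], [423, 209, 37], [424, 209, 40], [424, 209, 40], [424, 209, 43]]
384 [[482, 219, 28], [482, 219, 29], [443, 273, 200], [482, 218, 29], [482, 217, 29], [483, 216, 27], [483, 216, 29], [483, 216, 29], [483, 215, 30], [483, 215, 30], [481, 218, 39], [481, 217, 39], [480, 218, 42], [480, 217, 43]]
390 [[485, 219, 27], [486, 218, 26], [485, 219, 29], [485, 218, 28], [486, 217, 28], [486, 217, 28], [486, 216, 28], [483, 219, 38], [483, 219, 40], [483, 219, 41], [483, 219, 42], [482, 2
[... 1155 characters left out ...]
[441.0, 137.0, 29.0], [449.0, 131.0, 32.0], [444.0, 47.0, 73.0]]
271 [[432.0, 132.0, 25.0], [440.0, 129.0, 26.0], [448.0, 125.0, 27.0], [446.0, 58.0, 61.0]]
274 [[430.0, 120.0, 24.0], [438.0, 117.0, 25.0], [447.0, 117.0, 24.0], [455.0, 117.0, 23.0]]
277 [[429.0, 116.0, 19.0], [437.0, 110.0, 21.0], [446.0, 112.0, 19.0], [455.0, 114.0, 17.0]]
280 [[432.0, 135.0, 1.0], [439.0, 122.0, 7.0], [449.0, 132.0, 1.0], [458.0, 136.0, -2.0]]
283 [[430.0, 123.0, 1.0], [439.0, 125.0, -1.0], [447.0, 121.0, -0.0], [456.0, 120.0, -1.0]]
286 [[428.0, 110.0, 0.0], [436.0, 108.0, 0.0], [445.0, 108.0, -0.0], [453.0, 105.0, 1.0]]
289 [[426.0, 97.0, 1.0], [434.0, 96.0, 0.0], [443.0, 94.0, 0.0], [451.0, 93.0, -0.0]]
```

The tip of each finger ends at z≈38 in the wrist depth, and the side camera agrees. The real tool is about 32 mm higher than the pose reading implies, while x and y agree. So the fingers only passed over the packet. I'll back out and go lower, checking by camera and force.

Emit:
{"fn": "jog_arm", "kwargs": {"plan": [{"grip":-1,"tx":0.15,"ty":0,"tz":0,"spin":0},{"grip":-1,"tx":0.4,"ty":0,"tz":0,"spin":0},{"grip":-1,"tx":0.7,"ty":0,"tz":0,"spin":0},{"grip":0.2,"tx":1.0,"ty":0,"tz":0,"spin":0},{"grip":0.2,"tx":1.3,"ty":0,"tz":0,"spin":0},{"grip":0.2,"tx":1.55,"ty":0,"tz":0,"spin":0},{"grip":0.2,"tx":1.7,"ty":0,"tz":0,"spin":0},{"grip":0.2,"tx":1.75,"ty":0,"tz":0,"spin":0},{"grip":0.2,"tx":1.75,"ty":0,"tz":0.1,"spin":0},{"grip":0.2,"tx":1.75,"ty":0,"tz":0.2,"spin":0},{"grip":0.2,"tx":1.75,"ty":0,"tz":0.3,"spin":0},{"grip":0.2,"tx":1.75,"ty":0,"tz":0.4,"spin":0},{"grip":0.2,"tx":1.75,"ty":0,"tz":0.4,"spin":0}]}}

```text
clock: 10.25
eef_pos: [443.5, 268.9, -0.9]
tool_rot: [[-0.142, 0.99, -0.001], [0.99, 0.142, -0.001], [-0.001, -0.001, -1.0]]
ft_force: [-0.7, -0.0, 0.1]
gripper_width: 0.595
```

```bash
cat >> h.py <<'E'
def wcloud(d,i):
    K=np.array(i['intrinsics']);T=np.linalg.inv(np.array(i['camera_from_world']))
    v,u=np.mgrid[:480,:640];x=(u-K[0,2])/K[0,0];y=(v-K[1,2])/K[1,1];r=np.hypot(x,y)+1e-9;t=np.tan(r)/r
    w=(np.stack([x*t*d,-y*t*d,-d,np.ones_like(d)],-1)@T.T)[...,:3];w[d<=0]=np.nan;return w
def tips():
    i=robot.camera_info('wrist');o=robot.get_obs();im,d=snap('wrist');w=wcloud(d,i)
    for u in(248,254,260,384,390,396):
        g=w[240:300,u];g=g[np.linalg.norm(g-T0(i),axis=1)>20]
        k=np.where(abs(press(g)[:,0]-press(o['eef_pos'])[0])<25)[0]
        g=g[k];print(u,np.round(g[g[:,2]>-5][:6],0).tolist())
def T0(i): return np.linalg.inv(np.array(i['camera_from_world']))[:3,3]
E
python3 -c "
from h import *
print(robot.get_obs()['eef_pos'],robot.get_obs()['ft_force'],robot.get_obs()['gripper_width'])
i=robot.camera_info('wrist');im,d=snap('wrist','wrist7');w=wcloud(d,i)
for u in(248,254,260,390):print(u,[w[v,u].round(0).astype(int).tolist() for v in range(258,280,2)])
"
```

```text
[443.48350545 268.8636152   -0.93675673] [-0.67495725 -0.01691141  0.07751145] 0.5945153589702685
248 [[405, 275, 2], [405, 273, 1], [404, 271, -1], [405, 271, 1], [405, 270, 0], [405, 269, 1], [408, 276, 21], [408, 275, 22], [409, 275, 25], [409, 276, 28], [410, 276, 30]]
254 [[407, 275, 0], [408, 274, 1], [408, 273, 0], [408, 272, 1], [408, 270, 0], [408, 269, 1], [411, 276, 20], [411, 275, 20], [411, 275, 22], [412, 274, 23], [412, 274, 26]]
260 [[411, 275, 1], [411, 274, 0], [411, 273, 0], [411, 272, 0], [411, 271, 0], [411, 270, 0], [411, 269, 1], [413, 275, 18], [414, 275, 22], [414, 275, 25], [415, 275, 26]]
390 [[477, 285, 0], [477, 284, 1], [477, 283, 0], [477, 282, 0], [477, 281, 1], [473, 285, 18], [473, 285, 20], [473, 285, 22], [472, 285, 25], [472, 285, 27], [472, 284, 27]]
```

Confirmed: at a reported z of -0.9 the tips are at about 18 mm and there's no contact. I'll go down 10 mm more and push.

Emit:
{"fn": "jog_arm", "kwargs": {"plan": [{"grip":0.2,"tx":0,"ty":0,"tz":0.1,"spin":0},{"grip":0.2,"tx":0,"ty":0,"tz":0.2,"spin":0},{"grip":0.2,"tx":-0.1,"ty":0,"tz":0.2,"spin":0},{"grip":0.2,"tx":-0.2,"ty":0,"tz":0.2,"spin":0},{"grip":0.2,"tx":-0.3,"ty":0,"tz":0.2,"spin":0},{"grip":0.2,"tx":-0.4,"ty":0,"tz":0.2,"spin":0},{"grip":0.2,"tx":-0.5,"ty":0,"tz":0.2,"spin":0},{"grip":0.2,"tx":-0.6,"ty":0,"tz":0.2,"spin":0},{"grip":0.2,"tx":-0.7,"ty":0,"tz":0.2,"spin":0},{"grip":0.2,"tx":-0.8,"ty":0,"tz":0.2,"spin":0},{"grip":0.2,"tx":-0.9,"ty":0,"tz":0.2,"spin":0},{"grip":0.2,"tx":-1.0,"ty":0,"tz":0.2,"spin":0},{"grip":0.2,"tx":-1.0,"ty":0,"tz":0.2,"spin":0}]}}

```text
clock: 11.6
eef_pos: [451.2, 219.2, -10.0]
tool_rot: [[-0.142, 0.99, -0.0], [0.99, 0.142, -0.0], [-0.0, -0.0, -1.0]]
ft_force: [-0.1, -0.0, -0.0]
gripper_width: 0.597
```

```bash
python3 -c "
from h import *
front('top8')"
```

```text
front x by y [-56.5, -56.5, -56.4, -57.0, -56.3, -56.5, -56.5] tcp [-184.7    0.5] -10.1 F [-0.8  0.3  0.4] 11.65
```

The packet is moving squarely, with its front now at about -56. I'll continue.

Emit:
{"fn": "jog_arm", "kwargs": {"plan": [{"grip":0.2,"tx":-0.1,"ty":0,"tz":0,"spin":0},{"grip":0.2,"tx":-0.2,"ty":0,"tz":0,"spin":0},{"grip":0.2,"tx":-0.3,"ty":0,"tz":0,"spin":0},{"grip":0.2,"tx":-0.4,"ty":0,"tz":0,"spin":0},{"grip":0.2,"tx":-0.5,"ty":0,"tz":0,"spin":0},{"grip":0.2,"tx":-0.6,"ty":0,"tz":0,"spin":0},{"grip":0.2,"tx":-0.7,"ty":0,"tz":0,"spin":0},{"grip":0.2,"tx":-0.8,"ty":0,"tz":0,"spin":0},{"grip":0.2,"tx":-0.85,"ty":0,"tz":0,"spin":0},{"grip":0.2,"tx":-0.88,"ty":0,"tz":0,"spin":0},{"grip":0.2,"tx":-0.88,"ty":0,"tz":0,"spin":0}]}}

```text
clock: 12.75
eef_pos: [457.3, 176.4, -10.0]
tool_rot: [[-0.142, 0.99, -0.0], [0.99, 0.142, -0.0], [-0.0, -0.0, -1.0]]
ft_force: [0.7, 0.2, -0.4]
gripper_width: 0.599
```

Emit:
{"fn": "jog_arm", "kwargs": {"plan": [{"grip":0.2,"tx":-0.02,"ty":0,"tz":0,"spin":0},{"grip":0.2,"tx":-0.04,"ty":0,"tz":0,"spin":0},{"grip":0.2,"tx":-0.06,"ty":0,"tz":0,"spin":0},{"grip":0.2,"tx":-0.06,"ty":0,"tz":0,"spin":0}]}}

```text
clock: 13.15
eef_pos: [457.7, 173.5, -10.0]
tool_rot: [[-0.143, 0.99, -0.0], [0.99, 0.143, -0.0], [-0.0, -0.0, -1.0]]
ft_force: [0.9, 0.1, -0.3]
gripper_width: 0.599
```

Emit:
{"fn": "jog_arm", "kwargs": {"plan": [{"grip":0.2,"tx":-0.02,"ty":0,"tz":0,"spin":0},{"grip":0.2,"tx":-0.04,"ty":0,"tz":0,"spin":0},{"grip":0.2,"tx":-0.06,"ty":0,"tz":0,"spin":0},{"grip":0.2,"tx":-0.06,"ty":0,"tz":0,"spin":0}]}}

```text
clock: 13.55
eef_pos: [458.2, 170.4, -10.0]
tool_rot: [[-0.143, 0.99, -0.0], [0.99, 0.143, -0.0], [-0.0, -0.0, -1.0]]
ft_force: [0.5, 0.5, 0.8]
gripper_width: 0.598
```

Emit:
{"fn": "jog_arm", "kwargs": {"plan": [{"grip":0.2,"tx":-0.02,"ty":0,"tz":0,"spin":0},{"grip":0.2,"tx":-0.04,"ty":0,"tz":0,"spin":0},{"grip":0.2,"tx":-0.04,"ty":0,"tz":0,"spin":0}]}}

```text
clock: 13.85
eef_pos: [458.5, 168.4, -10.0]
tool_rot: [[-0.143, 0.99, 0.0], [0.99, 0.143, -0.0], [-0.0, -0.0, -1.0]]
ft_force: [-0.4, 0.3, -0.7]
gripper_width: 0.605
```

Emit:
{"fn": "jog_arm", "kwargs": {"plan": [{"grip":0.2,"tx":-0.02,"ty":0,"tz":0,"spin":0},{"grip":0.2,"tx":-0.03,"ty":0,"tz":0,"spin":0},{"grip":0.2,"tx":-0.03,"ty":0,"tz":0,"spin":0}]}}

```text
clock: 14.15
eef_pos: [458.7, 167.0, -10.0]
tool_rot: [[-0.143, 0.99, -0.0], [0.99, 0.143, -0.0], [-0.0, -0.0, -1.0]]
ft_force: [0.2, 0.3, 0.2]
gripper_width: 0.601
```

Emit:
{"fn": "jog_arm", "kwargs": {"plan": [{"grip":0.2,"tx":-0.02,"ty":0,"tz":0,"spin":0},{"grip":0.2,"tx":-0.03,"ty":0,"tz":0,"spin":0},{"grip":0.2,"tx":-0.03,"ty":0,"tz":0,"spin":0}]}}

```text
clock: 14.45
eef_pos: [458.9, 165.5, -10.0]
tool_rot: [[-0.143, 0.99, -0.0], [0.99, 0.143, -0.0], [-0.0, -0.0, -1.0]]
ft_force: [0.2, 0.5, 0.1]
gripper_width: 0.599
```

Emit:
{"fn": "jog_arm", "kwargs": {"plan": [{"grip":0.2,"tx":-0.02,"ty":0,"tz":0,"spin":0},{"grip":0.2,"tx":-0.03,"ty":0,"tz":0,"spin":0},{"grip":0.2,"tx":-0.03,"ty":0,"tz":0,"spin":0}]}}

```text
clock: 14.75
eef_pos: [459.1, 164.0, -10.0]
tool_rot: [[-0.143, 0.99, 0.0], [0.99, 0.143, -0.0], [-0.0, -0.0, -1.0]]
ft_force: [0.3, 0.4, 0.5]
gripper_width: 0.602
```

```bash
python3 - <<'E'
from h import *
im,d=snap('side','side9');print(robot.get_obs()['ft_force'],press(robot.get_obs()['eef_pos']))
i=robot.camera_info('wrist');iw,dw=snap('wrist','wrist9');w=wcloud(dw,i);q=press(w)
# rear edge of packet between fingers
m=(w[...,2]>5)&(w[...,2]<36)&(q[...,0]>-150)&(q[...,0]<-90)
for y in range(-48,50,12):
    s=q[m&(abs(q[...,1]-y)<4)];print(y,len(s),s[:,0].min().round(1) if len(s) else None)
cv2.imwrite('pics/c9.png',np.hstack([cv2.resize(im[215:315,235:355],(480,400),interpolation=cv2.INTER_CUBIC),cv2.resize(iw[160:460,200:440],(320,400))])[:,:,::-1])
E
```

```text
[-0.79260841  0.05537336 -0.44911676] [-128.55330979    0.48707122]
-48 0 None
-36 164 -140.9
-24 817 -139.5
-12 530 -115.1
0 540 -115.1
12 536 -114.9
24 804 -139.4
36 170 -140.9
48 0 None
```

View pics/c9.png

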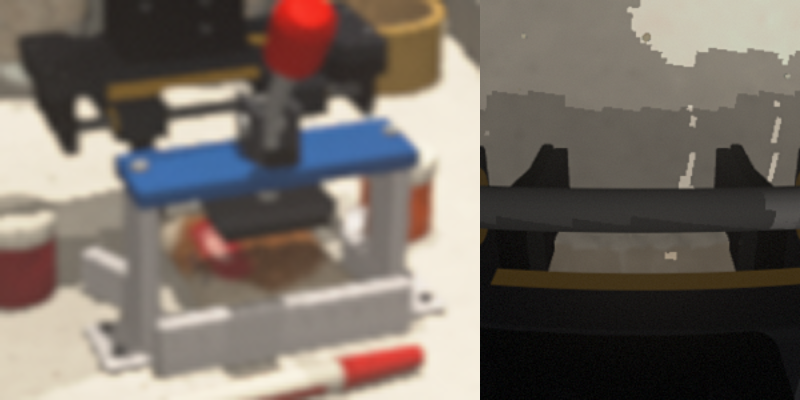

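Side view: the packet is under the stamp, just short of or at the stop, with no stop force yet. I'll keep creeping until the force rises.

Emit:
{"fn": "jog_arm", "kwargs": {"plan": [{"grip":0.2,"tx":-0.02,"ty":0,"tz":0,"spin":0},{"grip":0.2,"tx":-0.04,"ty":0,"tz":0,"spin":0},{"grip":0.2,"tx":-0.04,"ty":0,"tz":0,"spin":0}]}}

```text
clock: 15.15
eef_pos: [459.2, 163.1, -10.0]
tool_rot: [[-0.143, 0.99, -0.0], [0.99, 0.143, 0.001], [0.001, -0.0, -1.0]]
ft_force: [-1.8, 4.6, -0.5]
gripper_width: 0.601
```

Emit:
{"fn": "jog_arm", "kwargs": {"plan": [{"grip":0.2,"tx":-0.02,"ty":0,"tz":0,"spin":0},{"grip":0.2,"tx":-0.03,"ty":0,"tz":0,"spin":0},{"grip":0.2,"tx":-0.03,"ty":0,"tz":0,"spin":0}]}}

```text
clock: 15.45
eef_pos: [459.2, 162.9, -9.8]
tool_rot: [[-0.144, 0.99, -0.0], [0.99, 0.144, 0.002], [0.002, 0.0, -1.0]]
ft_force: [-2.5, 9.3, -0.8]
gripper_width: 0.597
```

```bash
python3 - <<'E'
from h import *
o=robot.get_obs();print(o['ft_force'].round(2),press(o['eef_pos']).round(1))
for n in('side','top'):
    im,d=snap(n,n+'10');w=cloud(n,d);q=press(w)
    m=(w[...,2]>12)&(w[...,2]<36)&(q[...,0]>-115)&(q[...,0]<25)&(abs(q[...,1])<45)
    for y in range(-40,45,16):
        k=m&(abs(q[...,1]-y)<4)
        s=np.c_[q[k][:,0],w[k][:,2]];s=s[np.argsort(s[:,0])];print(n,y,s[::max(1,len(s)//12)].round(0).astype(int).tolist())
E
```

```text
[-2.5   9.31 -0.78] [-127.4    0.4]
side -40 [[-92, 20], [-19, 18], [6, 30], [8, 29], [9, 15], [10, 13], [10, 30], [10, 21], [11, 16], [11, 28], [12, 14], [12, 30], [12, 28]]
side -24 [[-115, 23], [-91, 33], [-80, 29], [-69, 32], [-57, 31], [-46, 31], [-36, 29], [-24, 27], [-15, 27], [-7, 25], [10, 14], [11, 15], [12, 25]]
side -8 [[-109, 28], [-54, 31], [-44, 32], [-35, 31], [-29, 30], [-21, 30], [-15, 28], [-10, 27], [5, 30], [10, 28], [11, 26], [12, 20]]
side 8 [[-60, 31], [-44, 32], [-38, 32], [-31, 31], [-24, 31], [-19, 31], [-14, 28], [-10, 26], [-5, 26], [8, 27], [9, 14], [10, 21], [11, 25], [13, 24]]
side 24 [[-61, 30], [-48, 32], [-40, 32], [-35, 29], [-24, 30], [-17, 27], [-12, 27], [-8, 24], [7, 30], [10, 12], [11, 17], [11, 30]]
side 40 [[-66, 25], [-53, 24], [-37, 27], [-26, 25], [-20, 27], [-14, 24], [2, 29], [8, 31], [9, 30], [9, 24], [10, 26], [11, 20], [11, 15], [14, 23]]
top -40 [[-88, 19], [-86, 19], [0, 29], [1, 28], [1, 29], [1, 30], [2, 27], [3, 28], [3, 31], [3, 33], [4, 26], [5, 28], [5, 29], [5, 28], [7, 35], [7, 32], [7, 27], [8, 31], [9, 34], [9, 31], [9, 29], [10, 29]]
top -24 [[-95, 34], [-91, 32], [-86, 32], [-82, 28], [-78, 25], [-73, 30], [-69, 27], [-65, 29], [-61, 24], [-58, 29], [-53, 29], [-49, 33], [3, 29], [8, 31]]
top -8 [[-98, 29], [-94, 33], [-89, 32], [-85, 36], [-80, 33], [-75, 32], [-70, 34], [-66, 32], [-60, 31], [-56, 30], [-51, 31], [3, 30], [9, 27]]
top 8 [[-98, 31], [-95, 30], [-91, 33], [-87, 28], [-83, 28], [-79, 30], [-73, 30], [-70, 34], [-66, 30], [-62, 31], [-58, 31], [-54, 29], [1, 30]]
top 24 [[-98, 28], [-94, 30], [-91, 33], [-87, 33], [-81, 31], [-78, 31], [-74, 34], [-71, 29], [-66, 31], [-63, 28], [-60, 29], [-56, 28], [-51, 31]]
top 40 [[-101, 27], [-94, 29], [-88, 29], [-83, 29], [-80, 24], [-75, 22], [-71, 21], [-67, 29], [-63, 24], [-58, 26], [-54, 26], [1, 29], [4, 27], [8, 29]]
```

The force rose to 9 N with the TCP stalled, so the packet is against the stop. One more millimetre to seat it, then back off.

Emit:
{"fn": "jog_arm", "kwargs": {"plan": [{"grip":0.2,"tx":-0.02,"ty":0,"tz":0,"spin":0},{"grip":0.2,"tx":-0.03,"ty":0,"tz":0,"spin":0},{"grip":0.2,"tx":-0.03,"ty":0,"tz":0,"spin":0},{"grip":0.2,"tx":-0.03,"ty":0,"tz":0,"spin":0}]}}

```text
clock: 15.95
eef_pos: [459.3, 162.7, -9.7]
tool_rot: [[-0.145, 0.989, -0.0], [0.989, 0.145, 0.004], [0.004, 0.0, -1.0]]
ft_force: [-3.7, 14.2, 0.5]
gripper_width: 0.597
```

Emit:
{"fn": "jog_arm", "kwargs": {"plan": [{"grip":0.2,"tx":0.1,"ty":0,"tz":0,"spin":0},{"grip":0.2,"tx":0.3,"ty":0,"tz":0,"spin":0},{"grip":0.2,"tx":0.6,"ty":0,"tz":0,"spin":0},{"grip":-1,"tx":0.8,"ty":0,"tz":-0.2,"spin":0},{"grip":-1,"tx":0.9,"ty":0,"tz":-0.6,"spin":0},{"grip":-1,"tx":0.9,"ty":0,"tz":-1.2,"spin":0},{"grip":-1,"tx":0.9,"ty":0,"tz":-1.9,"spin":0},{"grip":-1,"tx":0.9,"ty":0,"tz":-2.6,"spin":0},{"grip":-1,"tx":0.9,"ty":0,"tz":-3.3,"spin":0},{"grip":-1,"tx":0.9,"ty":0,"tz":-3.9,"spin":0},{"grip":-1,"tx":0.9,"ty":0,"tz":-4.4,"spin":0},{"grip":-1,"tx":0.9,"ty":0,"tz":-4.7,"spin":0},{"grip":-1,"tx":0.9,"ty":0,"tz":-4.7,"spin":0},{"grip":-1,"tx":0.9,"ty":0,"tz":-4.7,"spin":0}]}}

```text
clock: 17.35
eef_pos: [453.2, 204.0, 225.0]
tool_rot: [[-0.143, 0.99, 0.0], [0.99, 0.143, 0.0], [-0.0, 0.0, -1.0]]
ft_force: [-1.1, 0.3, 0.0]
gripper_width: 0.004
```

```bash
python3 - <<'E'
from h import *
o=robot.get_obs();print(o['ft_force'].round(2),press(o['eef_pos']).round(1),o['eef_pos'],o['gripper_width'])
i=robot.camera_info('wrist');im,d=snap('wrist','wrist11');w=wcloud(d,i);q=press(w)
m=(w[...,2]>5)&(w[...,2]<36)&(q[...,0]>-150)&(q[...,0]<-80)
for y in range(-40,45,10):
    s=q[m&(abs(q[...,1]-y)<4)];print(y,len(s),s[:,0].min().round(1) if len(s) else None)
im,d=snap('top','top11');w=cloud('top',d);q=press(w);m=(w[...,2]>5)&(w[...,2]<36)&(q[...,0]>-160)&(q[...,0]<-60)
for y in range(-40,45,10):
    s=q[m&(abs(q[...,1]-y)<4)];print('top',y,len(s),s[:,0].min().round(1) if len(s) else None)
E
```

```text
[-1.08  0.29  0.01] [-168.9    0.4] [453.22755549 204.00595781 224.98812983] 0.0035667529236715393
-40 50 -117.9
-30 132 -117.8
-20 135 -118.0
-10 135 -118.1
0 133 -118.0
10 142 -117.9
20 137 -118.0
30 136 -118.0
40 135 -117.8
top -40 17 -153.2
top -30 110 -116.6
top -20 109 -117.7
top -10 108 -118.5
top 0 101 -117.7
top 10 103 -142.4
top 20 101 -118.1
top 30 104 -118.2
top 40 94 -121.4
```

The rear edge is straight at -118 in both views. It read -198 with the centre at -138, so the centre is now near -58 and the packet is home. Next I'll go over and behind the lever.

Emit:
{"fn": "jog_arm", "kwargs": {"plan": [{"grip":-1,"tx":-0.2,"ty":0,"tz":0,"spin":0},{"grip":-1,"tx":-0.6,"ty":0,"tz":0,"spin":0},{"grip":-1,"tx":-1.1,"ty":0,"tz":0,"spin":0},{"grip":-1,"tx":-1.7,"ty":0,"tz":0,"spin":0},{"grip":-1,"tx":-2.3,"ty":0,"tz":0,"spin":0},{"grip":-1,"tx":-2.9,"ty":0,"tz":0,"spin":0},{"grip":-1,"tx":-3.5,"ty":0,"tz":0,"spin":0},{"grip":-1,"tx":-4.1,"ty":0,"tz":0,"spin":0},{"grip":-1,"tx":-4.6,"ty":0,"tz":0,"spin":0},{"grip":-1,"tx":-5.0,"ty":0,"tz":0,"spin":0},{"grip":-1,"tx":-5.2,"ty":0,"tz":0,"spin":0},{"grip":-1,"tx":-5.2,"ty":0,"tz":0,"spin":0},{"grip":-1,"tx":-5.2,"ty":0,"tz":0,"spin":0}]}}

```text
clock: 18.75
eef_pos: [490.3, -52.9, 224.7]
tool_rot: [[-0.143, 0.99, -0.001], [0.99, 0.143, 0.0], [0.0, -0.001, -1.0]]
ft_force: [0.5, 0.3, -0.2]
gripper_width: 0.006
```

Emit:
{"fn": "jog_arm", "kwargs": {"plan": [{"grip":-1,"tx":0,"ty":0,"tz":0.3,"spin":0},{"grip":-1,"tx":0,"ty":0,"tz":0.7,"spin":0},{"grip":-1,"tx":0,"ty":0,"tz":1.1,"spin":0},{"grip":-1,"tx":0,"ty":0,"tz":1.4,"spin":0},{"grip":-1,"tx":0,"ty":0,"tz":1.6,"spin":0},{"grip":-1,"tx":0,"ty":0,"tz":1.65,"spin":0},{"grip":-1,"tx":0,"ty":0,"tz":1.65,"spin":0}]}}

```text
clock: 19.45
eef_pos: [490.5, -53.1, 142.5]
tool_rot: [[-0.143, 0.99, -0.0], [0.99, 0.143, -0.0], [-0.0, -0.0, -1.0]]
ft_force: [-0.3, 0.2, 0.4]
gripper_width: 0.008
```

```bash
python3 - <<'E'
from h import *
o=robot.get_obs();print(o['ft_force'].round(2),press(o['eef_pos']).round(1),o['eef_pos'],o['gripper_width'])
im,d=snap('side','side12');cv2.imwrite('pics/c12.png',cv2.resize(im[120:320,200:400],(600,600),interpolation=cv2.INTER_CUBIC)[:,:,::-1])
w=cloud('side',d);q=press(w);h=cv2.cvtColor(im,cv2.COLOR_RGB2HSV)
m=(w[...,2]>130)&(abs(q[...,0])<60)&(abs(q[...,1])<40)&(h[...,1]>150);print('grip',q[m].min(0),q[m].max(0),w[m][:,2].min(),w[m][:,2].max())
m=(abs(q[...,0]-90)<25)&(abs(q[...,1])<40)&(w[...,2]>100);print('tool',q[m].min(0),q[m].max(0),w[m][:,2].min())
E
```

```text
[-0.26  0.19  0.41] [90.9  0.6] [490.51143947 -53.13031004 142.52587365] 0.008428936654592451
grip [ 14.28477092 -13.95535209] [41.56120035  9.97796894] 158.1372724588781 197.06174012018118
tool [ 65.47627505 -39.99993294] [114.99853896  39.99293031] 159.49202831517664
```

View pics/c12.png

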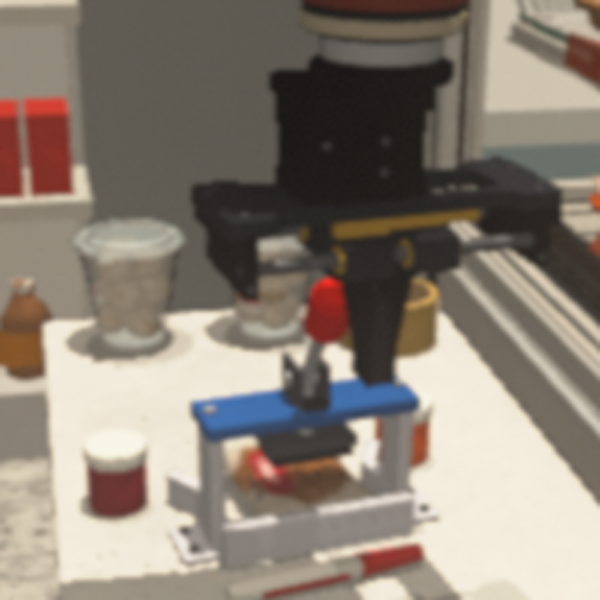

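The closed fingers are behind the lever: tool at x≈91, tips at z≈159, and the grip's rear at x≈42. I'll push toward the mouth.

Emit:
{"fn": "jog_arm", "kwargs": {"plan": [{"grip":-1,"tx":-0.2,"ty":-0.04,"tz":0,"spin":0},{"grip":-1,"tx":-0.4,"ty":-0.04,"tz":0,"spin":0},{"grip":-1,"tx":-0.6,"ty":-0.04,"tz":0,"spin":0},{"grip":-1,"tx":-0.7,"ty":-0.04,"tz":0,"spin":0},{"grip":-1,"tx":-0.8,"ty":-0.04,"tz":0,"spin":0},{"grip":-1,"tx":-0.9,"ty":-0.04,"tz":0,"spin":0},{"grip":-1,"tx":-1.0,"ty":-0.04,"tz":0,"spin":0},{"grip":-1,"tx":-1.1,"ty":-0.04,"tz":0,"spin":0},{"grip":-1,"tx":-1.2,"ty":-0.04,"tz":0,"spin":0},{"grip":-1,"tx":-1.3,"ty":-0.04,"tz":0,"spin":0}]}}

```text
clock: 20.5
eef_pos: [497.9, -118.6, 142.5]
tool_rot: [[-0.143, 0.99, -0.0], [0.99, 0.143, -0.0], [-0.0, -0.0, -1.0]]
ft_force: [0.5, -0.5, 0.3]
gripper_width: 0.006
```

Emit:
{"fn": "jog_arm", "kwargs": {"plan": [{"grip":-1,"tx":-0.1,"ty":0,"tz":0,"spin":0},{"grip":-1,"tx":-0.2,"ty":0,"tz":0,"spin":0},{"grip":-1,"tx":-0.3,"ty":0,"tz":0,"spin":0},{"grip":-1,"tx":-0.4,"ty":0,"tz":0,"spin":0},{"grip":-1,"tx":-0.5,"ty":0,"tz":0,"spin":0},{"grip":-1,"tx":-0.6,"ty":0,"tz":0,"spin":0},{"grip":-1,"tx":-0.7,"ty":0,"tz":0,"spin":0},{"grip":-1,"tx":-0.8,"ty":0,"tz":0,"spin":0},{"grip":-1,"tx":-0.9,"ty":0,"tz":0,"spin":0},{"grip":-1,"tx":-1.0,"ty":0,"tz":0,"spin":0},{"grip":-1,"tx":-1.0,"ty":0,"tz":0,"spin":0},{"grip":-1,"tx":-1.0,"ty":0,"tz":0,"spin":0}]}}

```text
clock: 21.7
eef_pos: [504.9, -167.8, 142.4]
tool_rot: [[-0.142, 0.99, -0.0], [0.99, 0.142, -0.0], [-0.0, -0.0, -1.0]]
ft_force: [-0.4, 1.0, -0.1]
gripper_width: 0.003
```

```bash
python3 - <<'E'
from h import *
o=robot.get_obs();print(o['ft_force'].round(2),press(o['eef_pos']).round(1))
im,d=snap('side','side13')
w=cloud('side',d);q=press(w);h=cv2.cvtColor(im,cv2.COLOR_RGB2HSV)
m=(w[...,2]>130)&(w[...,2]<215)&(abs(q[...,0]+20)<90)&(abs(q[...,1])<40)&(h[...,1]>150)&((h[...,0]<8)|(h[...,0]>172));print('grip',m.sum(),q[m].min(0),q[m].max(0),w[m][:,2].min(),w[m][:,2].max())
E
```

```text
[-0.37  0.98 -0.09] [206.5  -1.5]
grip 21 [23.73741813 -1.45803573] [38.33495132  7.27154093] 159.13772967753533 176.81467392952118
```

I had the sign wrong and moved away from the lever, touching nothing. +tx is toward the mouth, so I'll come back.

Emit:
{"fn": "jog_arm", "kwargs": {"plan": [{"grip":-1,"tx":0.2,"ty":0,"tz":0,"spin":0},{"grip":-1,"tx":0.6,"ty":0,"tz":0,"spin":0},{"grip":-1,"tx":1.1,"ty":0,"tz":0,"spin":0},{"grip":-1,"tx":1.6,"ty":0,"tz":0,"spin":0},{"grip":-1,"tx":2.1,"ty":0,"tz":0,"spin":0},{"grip":-1,"tx":2.5,"ty":0,"tz":0,"spin":0},{"grip":-1,"tx":2.7,"ty":0,"tz":0,"spin":0},{"grip":-1,"tx":2.8,"ty":0,"tz":0,"spin":0},{"grip":-1,"tx":2.8,"ty":0,"tz":0,"spin":0}]}}

```text
clock: 22.65
eef_pos: [484.9, -28.8, 142.5]
tool_rot: [[-0.143, 0.99, 0.0], [0.99, 0.143, 0.0], [0.0, 0.0, -1.0]]
ft_force: [-0.1, -0.3, 0.1]
gripper_width: 0.005
```

Emit:
{"fn": "jog_arm", "kwargs": {"plan": [{"grip":-1,"tx":0.08,"ty":0,"tz":0,"spin":0},{"grip":-1,"tx":0.16,"ty":0,"tz":0,"spin":0},{"grip":-1,"tx":0.24,"ty":0,"tz":0,"spin":0},{"grip":-1,"tx":0.32,"ty":0,"tz":0,"spin":0},{"grip":-1,"tx":0.4,"ty":0,"tz":0,"spin":0},{"grip":-1,"tx":0.5,"ty":0,"tz":0,"spin":0},{"grip":-1,"tx":0.6,"ty":0,"tz":0,"spin":0},{"grip":-1,"tx":0.7,"ty":0,"tz":0,"spin":0},{"grip":-1,"tx":0.8,"ty":0,"tz":0,"spin":0},{"grip":-1,"tx":0.9,"ty":0,"tz":0,"spin":0},{"grip":-1,"tx":1.0,"ty":0,"tz":0,"spin":0},{"grip":-1,"tx":1.0,"ty":0,"tz":0,"spin":0}]}}

```text
clock: 23.85
eef_pos: [477.5, 21.4, 142.3]
tool_rot: [[-0.144, 0.99, -0.0], [0.99, 0.144, 0.0], [0.0, -0.0, -1.0]]
ft_force: [-0.4, -0.8, -0.2]
gripper_width: 0.004
```

Emit:
{"fn": "jog_arm", "kwargs": {"plan": [{"grip":-1,"tx":0.08,"ty":0,"tz":0,"spin":0},{"grip":-1,"tx":0.16,"ty":0,"tz":0,"spin":0},{"grip":-1,"tx":0.24,"ty":0,"tz":0,"spin":0},{"grip":-1,"tx":0.32,"ty":0,"tz":0,"spin":0},{"grip":-1,"tx":0.4,"ty":0,"tz":0,"spin":0},{"grip":-1,"tx":0.48,"ty":0,"tz":0,"spin":0},{"grip":-1,"tx":0.56,"ty":0,"tz":0,"spin":0},{"grip":-1,"tx":0.64,"ty":0,"tz":0,"spin":0},{"grip":-1,"tx":0.72,"ty":0,"tz":0,"spin":0},{"grip":-1,"tx":0.75,"ty":0,"tz":0,"spin":0},{"grip":-1,"tx":0.75,"ty":0,"tz":0,"spin":0},{"grip":-1,"tx":0.75,"ty":0,"tz":0,"spin":0}]}}

```text
clock: 25.05
eef_pos: [472.5, 57.4, 142.5]
tool_rot: [[-0.143, 0.99, -0.0], [0.99, 0.143, -0.0], [-0.0, -0.0, -1.0]]
ft_force: [-0.7, -0.4, 0.9]
gripper_width: 0.004
```

Emit:
{"fn": "jog_arm", "kwargs": {"plan": [{"grip":-1,"tx":-0.2,"ty":0,"tz":0,"spin":0},{"grip":-1,"tx":-0.6,"ty":0,"tz":0,"spin":0},{"grip":-1,"tx":-1.1,"ty":0,"tz":0,"spin":0},{"grip":-1,"tx":-1.6,"ty":0,"tz":-0.2,"spin":0},{"grip":-1,"tx":-2.1,"ty":0,"tz":-0.6,"spin":0},{"grip":-1,"tx":-2.6,"ty":0,"tz":-1.0,"spin":0},{"grip":-1,"tx":-3.1,"ty":0,"tz":-1.4,"spin":0},{"grip":-1,"tx":-3.5,"ty":0,"tz":-1.7,"spin":0},{"grip":-1,"tx":-3.8,"ty":0,"tz":-1.8,"spin":0},{"grip":-1,"tx":-4.0,"ty":0,"tz":-1.8,"spin":0},{"grip":-1,"tx":-4.0,"ty":0,"tz":-1.8,"spin":0},{"grip":-1,"tx":-4.0,"ty":0,"tz":-1.8,"spin":0}]}}

```text
clock: 26.25
eef_pos: [500.6, -140.2, 231.8]
tool_rot: [[-0.143, 0.99, -0.001], [0.99, 0.143, 0.0], [0.0, -0.001, -1.0]]
ft_force: [-0.7, -0.5, -0.4]
gripper_width: 0.005
```

```bash
python3 - <<'E'
from h import *
o=robot.get_obs();print(o['clock'],o['ft_force'].round(2),press(o['eef_pos']).round(1))
im,d=snap('side','side14');t,dt=snap('top','top14')
w=cloud('top',dt);q=press(w);h=cv2.cvtColor(t,cv2.COLOR_RGB2HSV)
m=(w[...,2]>130)&(w[...,2]<215)&(abs(q[...,0]+20)<90)&(abs(q[...,1])<40)&(h[...,1]>150);print('grip',m.sum(),q[m].min(0),q[m].max(0),w[m][:,2].min(),w[m][:,2].max())
m=(w[...,2]>5)&(w[...,2]<36)&(q[...,0]>-140)&(q[...,0]<-60)
for y in range(-30,35,10):
    s=q[m&(abs(q[...,1]-y)<4)];print('rear',y,len(s),s[:,0].min().round(1) if len(s) else None)
z=np.load('pics/top0.npz')
for n,sl in(('jarA',np.s_[200:235,230:262]),('jarB',np.s_[305:338,243:275])):
    for ww in(cloud('top',z['d']),w):
        g=ww[sl].reshape(-1,3);g=g[(g[:,2]>40)&(g[:,2]<60)];print(n,g.mean(0).round(1))
cv2.imwrite('pics/c14.png',np.hstack([cv2.resize(im[190:340,220:370],(400,400),interpolation=cv2.INTER_CUBIC),cv2.resize(t[190:340,195:345],(400,400),interpolation=cv2.INTER_CUBIC)])[:,:,::-1])
E
```

```text
26.25 [-0.67 -0.53 -0.37] [178.5  -1.8]
grip 298 [-85.06437535 -13.99446236] [-46.03039347  12.15940364] 164.04965417585606 198.86199019411117
rear -30 110 -116.5
rear -20 108 -117.7
rear -10 101 -118.3
rear 0 86 -117.2
rear 10 43 -118.3
rear 20 34 -116.8
rear 30 42 -118.0
jarA [565.1 150.9  48.3]
jarA [565.1 150.9  48.3]
jarB [349.9 118.8  48.6]
jarB [349.8 118.8  48.6]
```

View pics/c14.png

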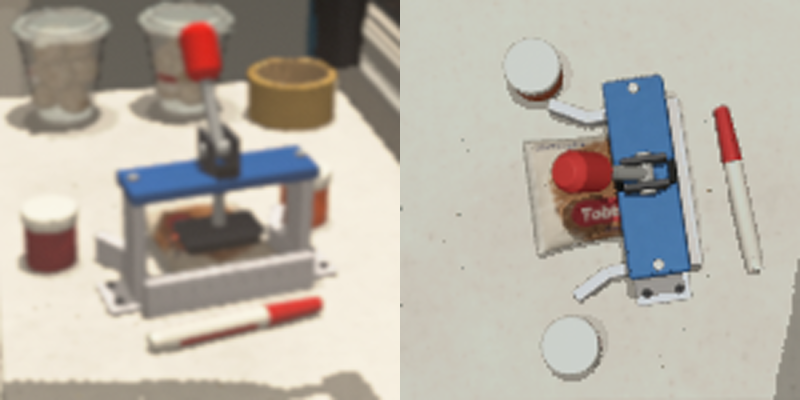

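The lever is thrown toward the mouth (grip x -85 to -46) and the stamp is down. The packet's rear is still at -118, the jars and marker haven't moved, and the arm is clear.

```bash
python3 -c "
from station import robot
print(robot.finish_job())"
```

```text
the job is handed in; nothing more can be done
None
```

The packet is home against the back stop, the lever was then thrown toward the mouth with the stamp down, and the job is handed in at about 26 s. `finish_job` gives no verdict.

**How it went:**
- I pushed the packet in with two spread fingertips until it stalled on the stop. I pressed lightly to seat it, peaking at about 14 N.
- Only after that did I push the lever over from behind with closed fingers and back the arm away.

**Last checks:**
- **Packet:** its rear edge is straight at press x ≈ -118 mm both before and after the lever was thrown. That puts the centre at about -58 mm, against a target of -59 mm.
- **Lever and stamp:** the grip now lies at x ≈ -85 to -46 mm, on the mouth side, and the picture shows the stamp down on the packet.
- **Bystanders:** both jars measure within 0.1 mm of where they started. I checked the marker only by eye, and it looks unmoved.
- **Arm:** clear of everything, with about 0 N on the wrist.

**What disagreed or failed along the way:**
- The reported tool height was about 32 mm lower than the cameras showed. My first two passes went over the packet without touching it, so I corrected the height from the wrist camera's depth.
- My first lever move went the wrong way, away from the press, and touched nothing.
- One move call was refused because its rows left out some keys.

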